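# Lock the cleaned nozzles through into the dry box

## Task

Bring the cleaned nozzles (and the brass reducer, if it is there) that stand loose on the worktop into the dry box through its transfer lock: stand each upright in the ring of its size on the tray in the lock, push the loaded tray right through into the cabinet with the rod, then draw the rod fully out and leave both doors fully shut. The cabinet must never be open to the room: the inner gate was left up, so lower it fully before you open the outer lid, and shut the lid fully before you lift the gate again. Leave the other things on the bench where they are.

Things in the scene. Friction and masses are not known exactly. Their poses are not given: they have to be found in the camera images.
- dry_box: Dry box with transfer lock, one unit fixed to the worktop. Origin: on the worktop under the lock; x away from the robot, y to its left (turned up to 0.08 rad). The lock is a light grey chamber under the lid: inside x +-70, y -105 to 85 mm, floor 8 mm, wall tops 74 mm over the worktop; behind it a deck to x 256 mm. Cabinet to its right (-y), rod to its left, gate frame (108 mm high) at y -111 mm.
- cabinet_floor (a point): Middle of the cabinet's inner floor, at unit y = -201 mm, 8 mm over the worktop. The cabinet is a closed grey box 106 mm high with a clear pane on top; its chamber (unit y from -117 to -267 mm, a white cartridge at its end) goes on from the lock at the same floor level and width (140 mm), 95 mm high. Only the gate leads into it.
- lid_part (a joint): Outer door: the lock's lid, a clear pane in a grey frame with a T-knob, lying level between two guides on top of the lock (guide tops 86 mm over the worktop). It slides straight back, away from the robot (along the unit's +x), onto a deck behind the lock. 0 = shut, 0.16 m = fully open (stop). It stays where it is left and takes about 3 N.
- lid_handle (a point): Middle of the lid's black T-knob, a round bar 18 mm thick and 38 mm long across (along the unit's y) on a stem near the lid's front edge, 114 mm over the worktop and 32 mm over the lid's face; at unit x = -64 mm with the lid shut, +96 mm fully open. Pinch it from above on its two ends, or push it along.
- gate_part (a joint): Inner door: the steel gate between lock and cabinet, sliding straight up. 0 = fully down, shut; 0.065 m = fully up (stop), its lower edge then 74 mm over the worktop. It stays where it is left; lifting takes about 7 N, lowering 2 N. It starts somewhere between 0.03 and 0.062 (left up).
- gate_handle (a point): Middle of the gate's handle bar: round black bar, 12 mm thick, 72 mm long along the unit's x, 142 mm over the worktop with the gate down (34 mm over the frame); moves up with the gate. Pinch from above, fingers closing along the unit's y.
- rod_part (a joint): Transfer rod that passes through the lock's left end wall at 45 mm height, with a pusher plate inside the lock. 0 = fully drawn out (plate against the end wall), 0.21 m = fully pushed in (stop). It pushes the tray through the open gate but is not fixed to it, so it comes back alone. Stays where it is left, takes about 2 N, with the tray about 4 N.
- rod_handle (a point): Middle of the black T-knob on the rod's outer end, a round bar 18 mm thick and 38 mm long across (along the unit's x), 45 mm over the worktop; the rod is 10 mm thick. At unit y = +373 mm with the rod drawn out, +163 mm (70 mm outside the end wall) pushed in; it moves along the unit's -y as it is pushed. Pinch it from above on its two ends, fingers straddling the rod.
- tray: Grey nest tray, 128 x 128 mm, lying loose on the floor of the lock: floor 5 mm thick, an 18 mm high wall at each of its two y ends, four upright rings. Origin: middle of its underside; axes like the unit's. With the rod fully in, its origin stands at unit y = about -193 mm.
- nest_small (a point): Middle of the smallest ring's floor (tray floor, 13 mm over the worktop): ring 33 mm inside, 21 mm high, its mouth flared 4 mm wider. At tray (-29, +29) mm: near the robot, rod side. For the small nozzle.
- nest_medium (a point): Middle of the floor of the medium ring, 38 mm inside, otherwise like the smallest. At tray (-29, -29) mm: near the robot, gate side. For the medium nozzle.
- nest_large_a (a point): Middle of the floor of a large ring, 42 mm inside, otherwise like the smallest. At tray (+29, +29) mm: far side, rod side. For the large nozzle or the reducer.
- nest_large_b (a point): The other large ring, 42 mm inside, at tray (+29, -29) mm: far side, gate side. For the large nozzle or the reducer.
- nozzle_1: Small brass print nozzle standing on its hexagon, 22 mm over the flats, 25 mm over the corners, 44 mm tall; tapers upward from the 12 mm high hexagon to a blunt tip. Origin: middle of its underside. May be absent.
- nozzle_2: Medium steel nozzle, same shape, hexagon 26 mm over the flats, 30 mm over the corners, 44 mm tall. Origin: middle of its underside. May be absent.
- nozzle_3: Large brass nozzle, same shape, hexagon 30 mm over the flats, 34 mm over the corners, 44 mm tall. Origin: middle of its underside. May be absent.
- reducer: Brass reducer fitting standing upright, a thread below and a narrower thread above a hexagon 30 mm over the flats, 34 mm over the corners; 39 mm tall. Origin: middle of its underside. May be absent.
- blue_lid: Round blue lid lying on the worktop, 76 mm across, 11 mm high; a bystander.
- marker: Marker pen lying on the worktop, 135 mm long; a bystander.
- screwdriver: Screwdriver with orange handle lying on the worktop, 192 mm long; a bystander.
- wood_tool: Wooden modelling stick lying on the worktop, 187 mm long; a bystander.

How it is judged (in metres and radians):
On the way, in this order (a step that is already met when the one before it is completed fails the run):
1. the inner gate is fully down, the lid still shut (value of joint gate_part below 0.005 m and value of joint lid_part below 0.006 m), for 0.2 s.
2. every nozzle (and the reducer) stands upright in its ring on the tray in the lock, lid open, gate down (distance between nozzle_1 and nest_small below 0.008 m and angle between each of nozzle_1, nozzle_2, nozzle_3, reducer's own z axis and vertical below 0.12 rad and distance between nozzle_2 and nest_medium below 0.008 m and (distance between nozzle_3 and nest_large_a below 0.008 m or distance between nozzle_3 and nest_large_b below 0.008 m) and (distance between reducer and nest_large_a below 0.008 m or distance between reducer and nest_large_b below 0.008 m) and value of joint lid_part above 0.05 m and value of joint gate_part below 0.006 m and y of tray in the frame of dry_box above -0.05 m), for 0.2 s.
3. the lid is fully shut again over the loaded tray, the gate still down (distance between nozzle_1 and nest_small below 0.008 m and angle between each of nozzle_1, nozzle_2, nozzle_3, reducer's own z axis and vertical below 0.12 rad and distance between nozzle_2 and nest_medium below 0.008 m and (distance between nozzle_3 and nest_large_a below 0.008 m or distance between nozzle_3 and nest_large_b below 0.008 m) and (distance between reducer and nest_large_a below 0.008 m or distance between reducer and nest_large_b below 0.008 m) and value of joint each of lid_part, gate_part below 0.006 m and y of tray in the frame of dry_box above -0.05 m), for 0.2 s.
4. the loaded tray has been pushed right through the open gate into the cabinet, lid shut (distance between nozzle_1 and nest_small below 0.008 m and angle between each of nozzle_1, nozzle_2, nozzle_3, reducer's own z axis and vertical below 0.12 rad and distance between nozzle_2 and nest_medium below 0.008 m and (distance between nozzle_3 and nest_large_a below 0.008 m or distance between nozzle_3 and nest_large_b below 0.008 m) and (distance between reducer and nest_large_a below 0.008 m or distance between reducer and nest_large_b below 0.008 m) and value of joint lid_part below 0.006 m and value of joint gate_part above 0.03 m and y of tray in the frame of dry_box below -0.18 m), for 0.2 s.
5. the rod is drawn fully out again, before the gate comes down (value of joint rod_part below 0.01 m and value of joint gate_part above 0.03 m and y of tray in the frame of dry_box below -0.18 m), for 0.1 s.
At the end, for the whole second after the job is handed in: Tray in the cabinet (origin 180 mm or more toward the cabinet from the unit's origin), every part present at rest in its own ring (within 8 mm of the ring's floor centre, tilt under 0.12 rad), lid open under 6 mm, gate under 5 mm, rod drawn out to under 10 mm (all of step 1 and distance between nozzle_1 and nest_small below 0.008 m and angle between each of nozzle_1, nozzle_2, nozzle_3, reducer's own z axis and vertical below 0.12 rad and distance between nozzle_2 and nest_medium below 0.008 m and (distance between nozzle_3 and nest_large_a below 0.008 m or distance between nozzle_3 and nest_large_b below 0.008 m) and (distance between reducer and nest_large_a below 0.008 m or distance between reducer and nest_large_b below 0.008 m) and linear speed of each of nozzle_1, nozzle_2, nozzle_3, reducer, tray below 0.02 m/s and y of tray in the frame of dry_box below -0.18 m and value of joint rod_part below 0.01 m); the robot touches nothing.
It fails at once if both doors open at once (lid and gate each over 8 mm) (value of joint each of lid_part, gate_part above 0.008 m).
It fails at once if a bystander (blue lid, marker, screwdriver, modelling stick) moved more than 40 mm (distance of any of blue_lid, marker, screwdriver, wood_tool from where it was at the start of the episode above 0.04 m).
Of nozzle_1, nozzle_2, nozzle_3, reducer only 2 to 4 are there at a start; the rules pass over those that are not, and their reading is None.
At some moment in a run one of nozzle_2, nozzle_3 may be knocked a few centimetres aside while the robot is not near it.
It also fails if it takes over 210 s, if anything falls off the work surface, if the arm or the gripper's body presses on something with over 40 N, if the wrist force passes 120 N, or if a joint passes its speed limit or range.

## Robot

A 7-joint arm with a two-finger parallel gripper is mounted at the origin on a cart in front of the work surface, level with it; the furniture and walls round the work are solid. World frame = base frame: x ahead of the robot, y to its left, z up, the work surface at z = 0. Lengths are in m, angles in degrees, forces in N, time in s.
With the tool pointing down it reaches from about 0.425 to 0.825 m from the base axis. Payload 3.6 kg.
Tool frame: the origin (TCP) lies between the finger pads; the fingertips stand 14 mm ahead of it and the grasp point (between the pads) lies 5 mm behind it (manip.finger_overhang is the distance from the TCP to the fingertips, in m); z points along the fingers, y is the line along which they close (so a half turn about z gives the same grasp; the last joint's range is limited). The gripper opens to 93 mm and grips with 3 to 60 N. Pads are 15 mm wide; open, the fingers measure 128 mm over their backs; the gripper's body (75 mm by 188 mm) begins 65 mm behind the grasp point.
Start: joints at [-77.435, 35.231, -0.722, 81.555, 0.464, 63.22, -2.315], TCP at [0.158, 0.63, 0.233] pointing down, gripper open.
Joint ranges: [-178.69, 178.69], [-17.37, 117.87], [-77.05, 75.6], [15.02, 138.74], [-78.02, 258.01], [0.78, 113.62], [-162.83, 162.83]. Speed limits (degrees/s): [159.86, 159.86, 180, 180, 180, 180, 180].

## Interface

Orientations are given as [roll, pitch, yaw] about the fixed x, y, z axes, in that order (R = Rz(yaw) Ry(pitch) Rx(roll)).
In Python, from cell import manip, imaging gives the robot as it stands (manip), with the cameras (imaging).
- The arm moves only by the shell command python3 jog.py 'ROWS' [OPENING] [FORCE]. ROWS is one flat JSON list of numbers that holds 1 to 10 rows one after another, with no inner brackets; each row has 4 numbers: dx, dy, dz in m, then a turn about the tool's z in degrees; each row shifts and turns the commanded pose from where the row before left it, along the tool's axes as they then stand; what a row does not reach is not made up. A row lasts 1/8 s, in which the tool goes at most 0.0625 m and 10.7 degrees, less where a joint would pass 70% of its speed; a pose out of reach is approached as far as the arm can. OPENING is the finger opening in m, set as the command begins (- or left out keeps the last). The fingers move at their own pace and stop on an object; FORCE is the grip in N (left out, the last holds). Time passes only in rows, so rows that do not move let the fingers close. It prints the time, the measured TCP pose, the force, the opening and the grip force at its end. Input that does not fit is refused with a message, and nothing moves.
- manip.observe(): the state, without advancing time (a new reading comes with each control period).
- imaging.read_camera(name): name is "scene" or "top" or "wrist"; returns a dict with "img" (480x640x3 uint8, red, green, blue), "mtx" (3x3 intrinsics, pixels), "rvec" (rotation vector, rad) and "tvec" (3), from world to camera coordinates, as OpenCV has them; the wrist camera has in their place "mount" (4x4, takes a point from camera to tool coordinates, whose origin is the TCP and whose axes are the flange's). Camera axes: x right, y down, z forward; pixel columns grow to the right and rows downward; lengths in m; the calibration is good to about 2 mm. A picture is of the moment at which its call begins: read the wrist's pose just before it. There is no depth.
- manip.job_done(): hands the job in; it is judged then, once.
The state is a dict: "time": time; "joint_positions": joint angles; "joint_vel": joint speeds; "joint_efforts": joint torques, N m; "eef_pos": TCP position; "tcp_rot": TCP orientation; "ft_force": force on the tool from outside, world axes, zero at the start; "moment": the same for the moment, N m; "width": finger opening in m; "grip_force": force on a finger pad.
Only numpy, scipy, OpenCV 4.12 (cv2) and the standard library are available. Lean on these libraries where they do the work, as an engineer would, in place of code of your own. Each camera call takes 0.05 s, during which the arm holds its last target. There are 200 camera calls.

## Working session

There is one attempt and no reset: what is moved stays moved. The work goes in short steps, Python scripts to look and compute and a shell command to move; the robot and the scene stay as the last step left them, time stands still between calls to the robot, and variables do not carry over. Pictures are saved under pics/ and viewed, at most 14 in all, crops included, and the job is handed in when it is done.

```bash
ls; mkdir -p pics
python3 - <<'E'
from cell import manip, imaging
import cv2
o=manip.observe();print(o)
for n in("scene","top"):
    c=imaging.read_camera(n);cv2.imwrite(f"pics/{n}0.png",c["img"][:,:,::-1]);print(n,c["mtx"],c["rvec"],c["tvec"])
E
```

```text
cell.py
jog.py
pics
{'time': 0.0, 'joint_positions': array([-77.434381  ,  35.2894395 ,  -0.72470664,  81.63991382,
         0.4660202 ,  63.22105292,  -2.31328212]), 'joint_vel': array([-0.03136383, -0.0069345 , -0.02613077, -0.04999158,  0.06702053,
        0.07374774, -0.07180323]), 'joint_efforts': array([-3.32123118e-04, -4.58925748e+01,  2.08699177e-01, -1.65740436e+01,
       -6.10853755e-02,  2.04425206e-02,  2.40149957e-04]), 'eef_pos': array([0.15797142, 0.62972911, 0.23148707]), 'tcp_rot': array([-1.79852524e+02,  2.79154773e-03,  1.65923694e+02]), 'ft_force': array([ 0.09120232, -0.16820825,  0.46003697]), 'moment': array([0.03505323, 0.05620168, 0.07688899]), 'grip_force': 0.0, 'width': 0.09302484681392253}
scene [[542.05945437   0.         320.50166993]
 [  0.         542.05945437 238.48450683]
 [  0.           0.           1.        ]] [ 2.25851754 -0.96798946  0.3852211 ] [-0.37110606  0.35223011  0.99394582]
top [[603.32547518   0.         324.32506539]
 [  0.         603.32547518 245.62637267]
 [  0.           0.           1.        ]] [ 2.16111122 -2.1040588   0.21013918] [-0.03123219  0.50650569  1.57677953]
```

View pics/top0.png

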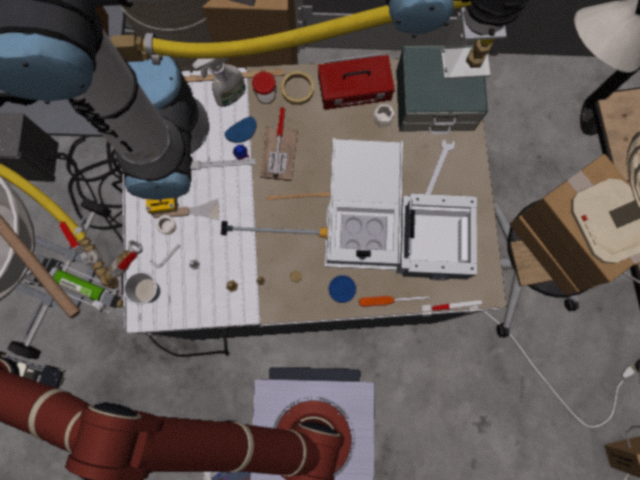

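View pics/scene0.png

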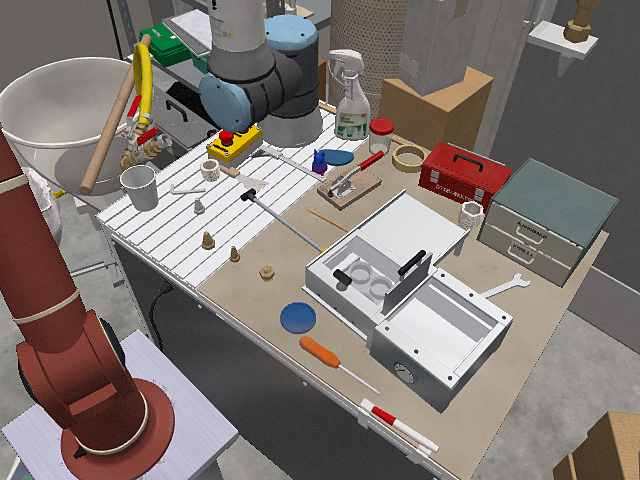

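```bash
cat > h.py <<'E'
import numpy as np, cv2
from cell import manip, imaging
from scipy.spatial.transform import Rotation as R
def cam(n):
    o=manip.observe();c=imaging.read_camera(n);c["K"]=c["mtx"]
    if n=="wrist":
        T=np.eye(4);T[:3,:3]=R.from_euler("xyz",o["tcp_rot"],degrees=True).as_matrix();T[:3,3]=o["eef_pos"]
        W=np.linalg.inv(T@c["mount"]);c["Rm"],c["t"]=W[:3,:3],W[:3,3]
    else: c["Rm"]=cv2.Rodrigues(np.array(c["rvec"]))[0];c["t"]=np.array(c["tvec"]).ravel()
    return c
def back(c,uv,z):
    d=c["Rm"].T@np.linalg.inv(c["K"])@[uv[0],uv[1],1];C=-c["Rm"].T@c["t"]
    return C+d*(z-C[2])/d[2]
def proj(c,p):
    q=c["K"]@(c["Rm"]@np.array(p)+c["t"]);return q[:2]/q[2]
def crop(c,x0,y0,x1,y1,s): return cv2.resize(c["img"][y0:y1,x0:x1,::-1],None,fx=s,fy=s,interpolation=cv2.INTER_CUBIC)
def tool(target,yaw=None):
    "dx,dy,dz in tool axes, turn, to reach TCP target"
    o=manip.observe();M=R.from_euler("xyz",o["tcp_rot"],degrees=True).as_matrix()
    print("tool delta",np.round(M.T@(np.array(target)-o["eef_pos"]),4),"now",np.round(o["eef_pos"],4),np.round(o["tcp_rot"],2))
E
python3 - <<'E'
from h import *
t=cam("top");s=cam("scene")
a=crop(t,180,250,310,300,6);b=crop(s,180,190,280,285,3)
im=np.zeros((600,780,3),np.uint8);im[:300]=a;im[300:585,:300]=b
d=crop(t,320,195,480,285,3);im[300:570,300:780]=d
cv2.imwrite("pics/m1.png",im)
cv2.imwrite("pics/m2.png",crop(s,230,180,530,405,2.66))
for uv in[(194,265),(232,287),(261,282),(295,277),(362,254),(408,220),(223,228)]:
    print(uv,back(t,uv,.02).round(3))
E
```

```text
(194, 265) [0.449 0.334 0.02 ]
(232, 287) [0.392 0.228 0.02 ]
(261, 282) [0.407 0.15  0.02 ]
(295, 277) [0.423 0.059 0.02 ]
(362, 254) [ 0.492 -0.121  0.02 ]
(408, 220) [ 0.591 -0.247  0.02 ]
(223, 228) [0.553 0.261 0.02 ]
```

View pics/m1.png

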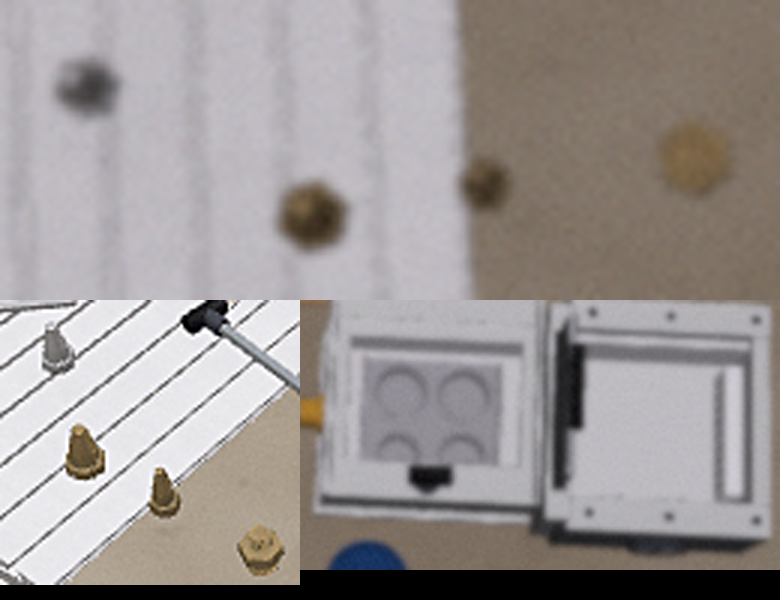

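View pics/m2.png

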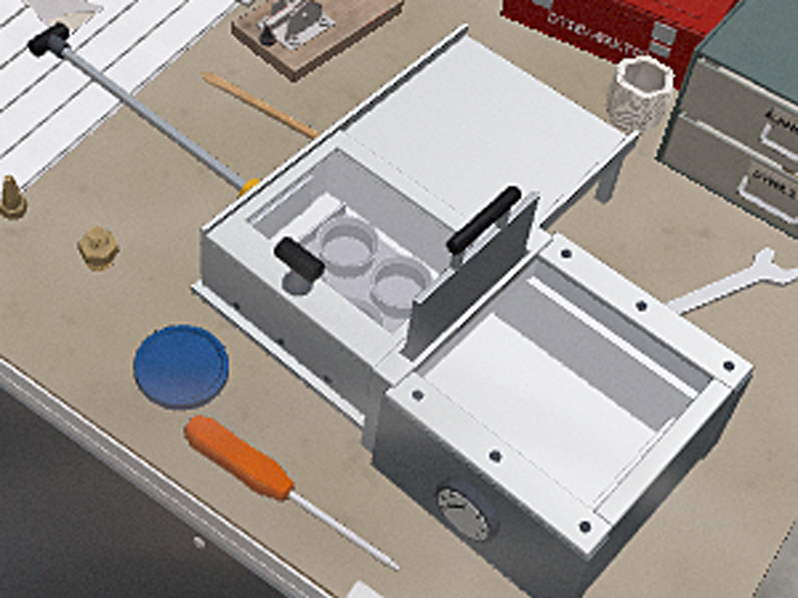

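```bash
cat > fit.py <<'E'
from h import *
from scipy.optimize import least_squares
t=cam("top");s=cam("scene")
obs=[(t,(223.3,228.3),"r"),(s,(248.4,195),"r"),(t,(363.3,254),"l"),(s,(342.4,277),"l"),(t,(411.7,224),"g"),(s,(412,262.3),"g")]
def P(p):
    x,y,a,g,ly=p;c,si=np.cos(a),np.sin(a)
    U=dict(r=(0,.373,.045),l=(-.064,ly,.114),g=(0,-.111,.142+g))
    return {k:np.array([x+c*u[0]-si*u[1],y+si*u[0]+c*u[1],u[2]]) for k,u in U.items()}
f=lambda p:np.concatenate([proj(c,P(p)[k])-uv for c,uv,k in obs])
r=least_squares(f,[.55,-.12,0,.05,0],x_scale=.01)
print(r.x.round(4),f(r.x).round(1));print(P(r.x))
# nozzles: triangulate base-ish height point from both cameras
def tri(uv1,uv2):
    P1=t["K"]@np.c_[t["Rm"],t["t"]];P2=s["K"]@np.c_[s["Rm"],s["t"]]
    X=cv2.triangulatePoints(P1,P2,np.array(uv1,float),np.array(uv2,float));return (X[:3]/X[3]).ravel()
T=lambda u,v:(180+u/6,250+v/6)
S=lambda u,v:(180+u/3,190+(v-300)/3)
for n,tu,su,z in[("n2",(88,88),(59,362),.006),("n3",(312,217),(86,468),.006),("n1",(484,184),(166,508),.006),("red",(695,157),(261,540),.03)]:
    print(n,back(t,T(*tu),z if n=="red" else .012).round(4),back(s,S(*su),z).round(4))
E
python3 fit.py
```

```text
[ 5.419e-01 -1.176e-01 -1.960e-02  6.380e-02 -3.000e-04] [ 0.3 -0.7 -0.6  0.3 -0.4 -0.9 -0.5  1.2  0.3 -0.8 -0.4  0.2]
{'r': array([0.54919624, 0.25532917, 0.045     ]), 'l': array([ 0.47788503, -0.11661773,  0.114     ]), 'g': array([ 0.53970031, -0.22857767,  0.20575827])}
n2 [0.4508 0.3335 0.012 ] [0.4529 0.3328 0.006 ]
n3 [0.3948 0.229  0.012 ] [0.3946 0.2253 0.006 ]
n1 [0.4119 0.1522 0.012 ] [0.4116 0.1492 0.006 ]
red [0.4245 0.0567 0.03  ] [0.4293 0.0587 0.03  ]
```

The top and scene views show all four parts, left to right: n2 steel, n3, n1 and the reducer. The unit fit has residuals of about 1 px. The gate is up about 62 mm and the lid is shut. I'll move over the gate handle now.

```bash
python3 jog.py '[0,0,-0.04,-7,0,0,-0.03,-6.2,-0.04,-0.035,0,0,-0.04,-0.035,0,0,-0.04,-0.035,0,0,-0.04,-0.035,0,0,-0.04,-0.035,0,0,-0.04,-0.035,0,0,-0.04,-0.035,0,0,-0.01,-0.035,0,0]' 0.06 20
python3 jog.py '[-0.008,-0.048,0,0,-0.008,-0.048,0,0,-0.008,-0.048,0,0,-0.008,-0.048,0,0,-0.008,-0.048,0,0,-0.008,-0.048,0,0,-0.008,-0.048,0,0,-0.008,-0.048,0,0,-0.008,-0.048,0,0,-0.008,-0.048,0,0]'
python3 -c "
from h import *
tool([.5397,-.2286,.201])"
```

```text
time: 1.55
eef_pos: [0.4466, 0.3434, 0.3023]
tcp_rot: [-179.9, 0.1, 178.9]
ft_force: [-0.3, 0.4, -1.4]
width: 0.0596
grip_force: 0.0
time: 2.8
eef_pos: [0.5165, -0.1366, 0.3028]
tcp_rot: [180.0, 0.0, 179.1]
ft_force: [0.9, 0.4, -0.0]
width: 0.0599
grip_force: 0.0
tool delta [-0.0245 -0.0917  0.1018] now [ 0.5165 -0.1366  0.3028] [1.7999e+02 3.0000e-02 1.7914e+02]
```

```bash
python3 jog.py '[-0.008,-0.031,0,0,-0.008,-0.031,0,0,-0.0085,-0.03,0,0,0,0,0.03,0,0,0,0.03,0,0,0,0.025,0,0,0,0.0168,0,0,0,0,0,0,0,0,0]'
python3 jog.py '[0,0,0,0,0,0,0,0,0,0,0,0,0,0,0,0,0,0,0,0]' 0 30
```

```text
time: 3.92
eef_pos: [0.54, -0.2278, 0.2017]
tcp_rot: [-180.0, 0.1, 179.1]
ft_force: [0.3, 0.4, -0.0]
width: 0.0599
grip_force: 0.0
time: 4.55
eef_pos: [0.5395, -0.2275, 0.2009]
tcp_rot: [-180.0, -0.0, 179.1]
ft_force: [0.3, -0.1, 0.7]
width: 0.0144
grip_force: 0.0
```

```bash
python3 jog.py '[0,0,0,0,0,0,0,0]'
python3 jog.py '[0,0,0.01,0,0,0,0.01,0,0,0,0.01,0,0,0,0.01,0,0,0,0.01,0,0,0,0.008,0,0,0,0.004,0,0,0,0.002,0,0,0,0,0,0,0,0,0]'
```

```text
time: 4.8
eef_pos: [0.5395, -0.228, 0.2009]
tcp_rot: [-180.0, 0.0, 179.1]
ft_force: [0.0, -0.6, 0.1]
width: 0.011
grip_force: 30.0
time: 6.05
eef_pos: [0.5396, -0.228, 0.1394]
tcp_rot: [-180.0, 0.1, 179.1]
ft_force: [-4.2, -2.2, 13.6]
width: 0.0112
grip_force: 30.0
```

```bash
python3 jog.py '[0,0,0.002,0,0,0,0.001,0,0,0,0,0,0,0,0,0]'
python3 jog.py '[0,0,0,0,0,0,0,0,0,0,0,0]' 0.06
python3 jog.py '[0,0,-0.03,0,0,0,-0.03,0,0,0,-0.03,0,0,0,-0.03,0,0,0.05,0,0,0,0.05,0,0,0,0.05,0,0]'
python3 - <<'E'
from h import *
t=cam("top");s=cam("scene")
im=np.zeros((560,800,3),np.uint8);im[:,:]=cv2.resize(s["img"][190:400,230:530,::-1],(800,560),interpolation=cv2.INTER_CUBIC)
cv2.imwrite("pics/m3.png",im)
E
```

```text
time: 6.55
eef_pos: [0.5397, -0.228, 0.1392]
tcp_rot: [-180.0, 0.1, 179.1]
ft_force: [-8.0, 0.8, 27.5]
width: 0.011
grip_force: 30.0
time: 6.92
eef_pos: [0.5392, -0.2265, 0.1329]
tcp_rot: [179.9, -0.1, 179.2]
ft_force: [-0.7, 0.3, -0.6]
width: 0.0361
grip_force: 0.0
time: 7.8
eef_pos: [0.5415, -0.0756, 0.2532]
tcp_rot: [180.0, -0.1, 179.1]
ft_force: [0.2, -0.1, -0.4]
width: 0.0602
grip_force: 0.0
```

View pics/m3.png

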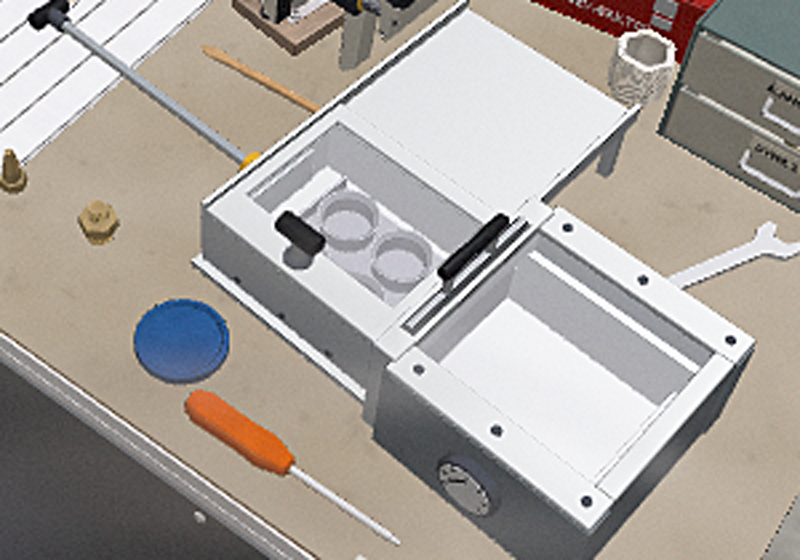

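The gate is down, with its plate flush in the frame. The lid is still shut. Next I'll go to the lid knob.

```bash
python3 -c "
from h import *
s=cam('scene');print(proj(s,[.5397,-.2286,.142]),'meas 407.7,282.2')
tool([.4779,-.1166,.108])"
```

```text
[406.9365672  283.15033747] meas 407.7,282.2
tool delta [ 0.0633 -0.0442  0.1451] now [ 0.5418 -0.0732  0.2531] [ 1.7987e+02 -9.0000e-02  1.7955e+02]
```

```bash
python3 jog.py '[0.032,-0.021,0,0,0.031,-0.021,0,0,0,0,0.03,0,0,0,0.03,0,0,0,0.03,0,0,0,0.03,0,0,0,0.025,0,0,0,0,0,0,0,0,0]'
python3 jog.py '[0,0,0,0,0,0,0,0,0,0,0,0,0,0,0,0,0,0,0,0]' 0 30
```

```text
time: 9.07
eef_pos: [0.4786, -0.1196, 0.1094]
tcp_rot: [-180.0, 0.0, 179.0]
ft_force: [0.5, -0.4, 0.6]
width: 0.06
grip_force: 0.0
time: 9.7
eef_pos: [0.4787, -0.116, 0.1095]
tcp_rot: [179.8, 0.0, 179.2]
ft_force: [0.3, 4.6, 3.6]
width: 0.0377
grip_force: 30.0
```

Gripped: the width of 37.7 mm matches the knob. Sliding the lid open.

```bash
python3 jog.py '[-0.015,0,0,0,-0.02,0,0,0,-0.02,0,0,0,-0.02,0,0,0,-0.02,0,0,0,-0.02,0,0,0,-0.02,0,0,0,-0.015,0,0,0,-0.008,0,0,0,0,0,0,0]'
python3 jog.py '[-0.002,0,0,0,0,0,0,0,0,0,0,0]'
python3 jog.py '[0,0,0,0,0,0,0,0,0,0,0,0]' 0.07
python3 jog.py '[0,0,-0.04,0,0,0,-0.05,0,0,0,-0.04,0,0,0,-0.04,0,0.04,0,0,0,0.04,0,0,0,0.04,0,0,0,0,0,0,0,0,0,0,0]'
python3 - <<'E'
from h import *
w=cam("wrist");cv2.imwrite("pics/w1.png",w["img"][:,:,::-1]);print(w["mount"].round(3))
import pickle;pickle.dump(w,open("w1.pkl","wb"))
for z in(.034,):print([proj(w,[x,y,z]).round(0) for x,y in((.54,-.117),(.57,-.09))])
E
```

```text
time: 10.95
eef_pos: [0.6371, -0.1188, 0.1097]
tcp_rot: [179.8, 0.1, 179.2]
ft_force: [-0.7, 3.3, 3.5]
width: 0.0379
grip_force: 30.0
time: 11.32
eef_pos: [0.6378, -0.1188, 0.1096]
tcp_rot: [179.8, -0.0, 179.2]
ft_force: [-2.2, 4.8, 5.7]
width: 0.0377
grip_force: 30.0
time: 11.7
eef_pos: [0.6379, -0.1221, 0.1085]
tcp_rot: [-179.9, -0.0, 179.1]
ft_force: [0.0, 0.1, 1.0]
width: 0.0631
grip_force: 0.0
time: 12.82
eef_pos: [0.519, -0.1194, 0.2792]
tcp_rot: [-180.0, 0.1, 179.1]
ft_force: [0.4, 0.5, 0.1]
width: 0.0699
grip_force: 0.0
[[ 0.    -0.96  -0.279  0.077]
 [ 1.     0.     0.001 -0.   ]
 [-0.001 -0.279  0.96  -0.151]
 [ 0.     0.     0.     1.   ]]
[array([322., 230.]), array([346., 255.])]
```

View pics/w1.png

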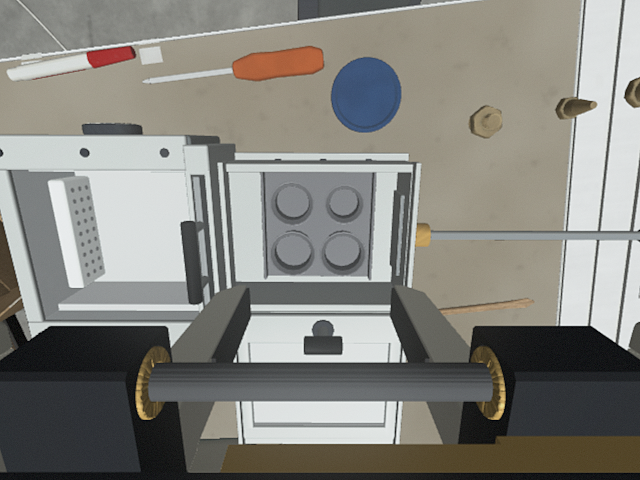

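The wrist view is clear. The lid is open and the tray lies in the lock. Ring mouths are at about small (344,202), medium (293,202), A (342,251) and B (292,251). The reducer is at (487,121) and n1 at (570,108).

Run:
```python
from h import *
import pickle;w=pickle.load(open("w1.pkl","rb"))
g=cv2.cvtColor(w["img"],cv2.COLOR_RGB2GRAY)[170:285,255:385]
g=cv2.resize(g,None,fx=4,fy=4,interpolation=cv2.INTER_CUBIC)
c=cv2.HoughCircles(g,cv2.HOUGH_GRADIENT,1,120,param1=100,param2=30,minRadius=60,maxRadius=110)
if c is not None:
  for u,v,r in c[0][:6]:print(255+u/4,170+v/4,r/4)
for n,uv in dict(S=(344,202),M=(293,202),A=(342,251),B=(292,251)).items():print(n,back(w,uv,.034).round(4))
a=-.0196;C,S=np.cos(a),np.sin(a)
for n,(x,y) in dict(S=(-.029,.029),M=(-.029,-.029),A=(.029,.029),B=(.029,-.029)).items():print(n,"tray@0",np.round([.5419+C*x-S*y,-.1176+S*x+C*y],4), proj(w,[.5419+C*x-S*y,-.1176+S*x+C*y,.034]).round(1))
print("red",back(w,(487,121),.03).round(4))
```

```text
294.125 248.375 17.15
S [ 0.5083 -0.0929  0.034 ]
M [ 0.5075 -0.1489  0.034 ]
A [ 0.5647 -0.095   0.034 ]
B [ 0.5638 -0.1521  0.034 ]
S tray@0 [ 0.5135 -0.088 ] [348.4 206.6]
M tray@0 [ 0.5123 -0.146 ] [295.8 206.3]
A tray@0 [ 0.5715 -0.0892] [347.1 256.6]
B tray@0 [ 0.5703 -0.1472] [296.5 256.4]
red [0.4262 0.0563 0.03  ]
```

Run:
```python
from h import *
import pickle;w=pickle.load(open("w1.pkl","rb"))
cv2.imwrite("pics/w1c.png",crop(w,250,165,390,285,5))
```

```text
(no output)
```

View pics/w1c.png

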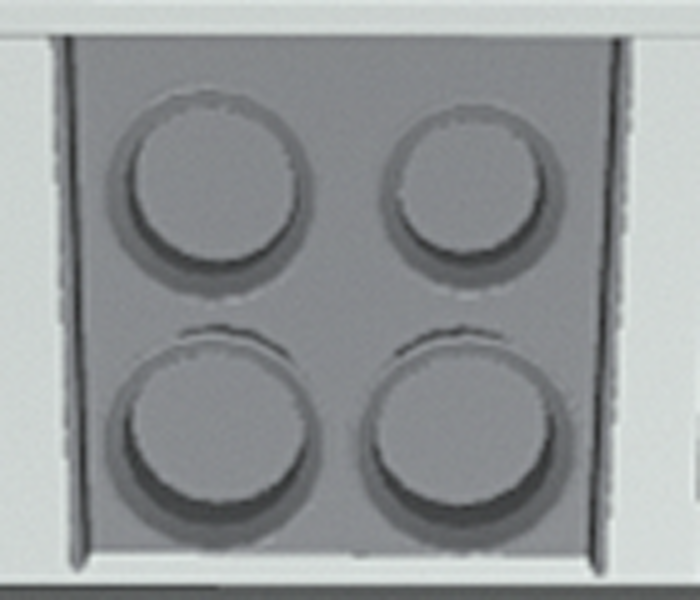

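Run:
```python
from h import *
import pickle;w=pickle.load(open("w1.pkl","rb"))
q=[]
N=dict(S=((473,197),-.029,.029),M=((211,193),-.029,-.029),A=((466,443),.029,.029),B=((214,440),.029,-.029))
src=[];dst=[]
for n,(uv,x,y) in N.items():
    p=back(w,(250+uv[0]/5,165+uv[1]/5),.034);src.append((x,y));dst.append(p[:2]);print(n,p.round(4))
src,dst=np.array(src),np.array(dst)
m=dst.mean(0);H=src.T@(dst-m);a=np.arctan2(H[0,1]-H[1,0],H[0,0]+H[1,1]);Rz=np.array([[np.cos(a),-np.sin(a)],[np.sin(a),np.cos(a)]])
print("tray",m,np.degrees(a));
for n,s in zip(N,src):print(n,(m+Rz@s).round(4))
```

```text
S [ 0.511  -0.0923  0.034 ]
M [ 0.5092 -0.1499  0.034 ]
A [ 0.5678 -0.0937  0.034 ]
B [ 0.5662 -0.1513  0.034 ]
tray [ 0.53855686 -0.12176851] -1.5430944596192782
S [ 0.5103 -0.092 ]
M [ 0.5088 -0.15  ]
A [ 0.5683 -0.0936]
B [ 0.5668 -0.1515]
```

```bash
python3 jog.py '[0,0,0,10,0,0,0,10,0,0,0,10,0,0,0,10,0,0,0,10,0,0,0,10,0,0,0,10,0,0,0,10,0,0,0,10]'
python3 jog.py '[0.05,-0.015,0,0,0.05,-0.015,0,0,0.05,-0.015,0,0,0.05,-0.015,0,0,0.05,-0.015,0,0,0.05,-0.015,0.03,0,0,0,0,0,0,0,0,0]'
python3 - <<'E'
from h import *
import pickle
w=cam("wrist");cv2.imwrite("pics/w2.png",w["img"][:,:,::-1]);pickle.dump(w,open("w2.pkl","wb"))
print(manip.observe()["joint_positions"].round(0))
for n,p in dict(n2=(.4515,.333),n3=(.3948,.228),n1=(.4117,.1515),red=(.4265,.057)).items():print(n,proj(w,[*p,0]).round(0),proj(w,[*p,.042]).round(0))
E
```

```text
time: 14.0
eef_pos: [0.5195, -0.119, 0.2785]
tcp_rot: [180.0, 0.1, 88.9]
ft_force: [-0.5, 1.7, -0.8]
width: 0.07
grip_force: 0.0
time: 15.0
eef_pos: [0.4338, 0.182, 0.2488]
tcp_rot: [179.9, 0.1, 89.1]
ft_force: [0.4, -0.3, -1.0]
width: 0.0699
grip_force: 0.0
[-46.  20.  28. 109. -11.  54. -13.]
n2 [335.  63.] [337.  53.]
n3 [283. 170.] [278. 174.]
n1 [300. 238.] [298. 249.]
red [315. 313.] [315. 331.]
```

View pics/w2.png

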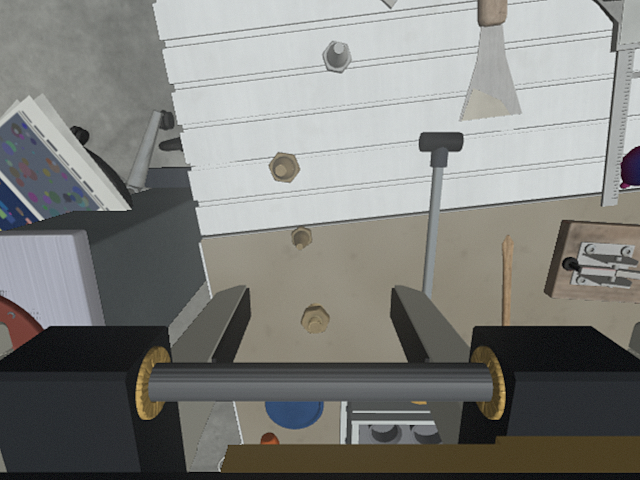

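All four parts are in view: n2 (336,57), n3 (284,167), n1 (302,237) and the reducer (315,319). I'll enlarge this to get centres and flat directions.

Run:
```python
from h import *
import pickle;w=pickle.load(open("w2.pkl","rb"))
im=np.hstack([np.vstack([crop(w,310,30,360,80,6),crop(w,260,140,310,190,6)]),np.vstack([crop(w,275,215,325,265,6),crop(w,290,295,340,345,6)])])
cv2.imwrite("pics/w2c.png",im)
```

```text
(no output)
```

View pics/w2c.png

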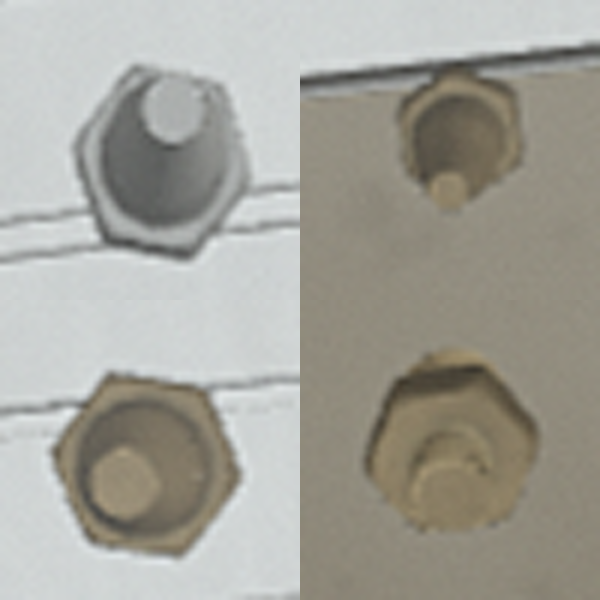

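Run:
```python
from h import *
import pickle;w=pickle.load(open("w2.pkl","rb"))
for n,h,t in[("n2",(337.2,55.8),(339.2,48)),("n3",(284.5,167.3),(280.7,170.5)),("n1",(301.8,237.5),(300,246.3))]:print(n,back(w,h,.012).round(4),back(w,t,.044).round(4))
print("red",back(w,(315.3,327.5),.039).round(4));tool([*back(w,(315.3,327.5),.039)[:2],.039])
```

```text
n2 [0.4533 0.3369 0.012 ] [0.4536 0.3367 0.044 ]
n3 [0.398  0.2321 0.012 ] [0.3973 0.2314 0.044 ]
n1 [0.4139 0.1558 0.012 ] [0.4136 0.1551 0.044 ]
red [0.4274 0.0596 0.039 ]
tool delta [-0.1216 -0.0049  0.2103] now [0.4341 0.1813 0.2492] [1.7992e+02 5.0000e-02 8.9020e+01]
```

```bash
python3 jog.py '[-0.05,-0.002,0.04,0,-0.05,-0.002,0.04,0,-0.0216,-0.001,0.05,0,0,0,0.04,0,0,0,0.025,0,0,0,0.0153,0,0,0,0,0,0,0,0,0]' 0.06 30
python3 jog.py '[0,0,0,0,0,0,0,0,0,0,0,0,0,0,0,0,0,0,0,0]' 0 30
python3 jog.py '[0,0,0,0,0,0,0,0,0,0,0,0]'
python3 -c "
from h import *
tool([.5668,-.1515,.15])"
```

```text
time: 16.05
eef_pos: [0.4272, 0.0623, 0.0412]
tcp_rot: [179.9, 0.0, 89.0]
ft_force: [0.0, -0.9, 0.0]
width: 0.0595
grip_force: 0.0
time: 16.68
eef_pos: [0.426, 0.0631, 0.0405]
tcp_rot: [-180.0, 0.0, 89.1]
ft_force: [0.3, -0.1, 0.1]
width: 0.0263
grip_force: 25.4
time: 17.05
eef_pos: [0.426, 0.0631, 0.0405]
tcp_rot: [-180.0, 0.0, 89.1]
ft_force: [0.3, -0.5, -0.2]
width: 0.0263
grip_force: 25.5
tool delta [-0.2124  0.1441 -0.1095] now [0.426  0.0631 0.0405] [-179.99    0.     89.12]
```

Run:
```python
from h import *
w=cam("wrist");s=cam("scene")
im=np.vstack([crop(s,180,180,420,310,2.5)[:300,:600],crop(w,220,280,420,380,3)])
cv2.imwrite("pics/g1.png",im)
```

```text
(no output)
```

View pics/g1.png

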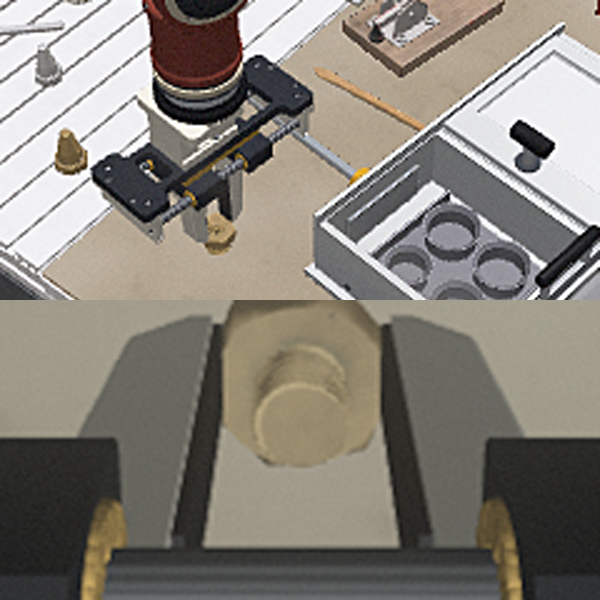

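The pads caught only the chamfered top of the hexagon; the width is 26 mm. I'll release, measure the centre again, and go lower onto the flats.

```bash
python3 jog.py '[0,0,0,0,0,0,0,0,0,0,0,0]' 0.055
python3 - <<'E'
from h import *
w=cam("wrist");p=back(w,(320,321.7),.039);print(p)
tool([p[0],p[1],.034])
cv2.imwrite("pics/g2.png",crop(w,240,270,400,370,4))
E
```

```text
time: 17.52
eef_pos: [0.426, 0.0631, 0.0405]
tcp_rot: [-180.0, 0.0, 89.1]
ft_force: [-0.2, 0.0, 0.1]
width: 0.0518
grip_force: 0.0
[0.42651556 0.05921278 0.039     ]
tool delta [-0.0038  0.0005  0.0065] now [0.4261 0.0631 0.0405] [-180.      0.     89.12]
```

View pics/g2.png

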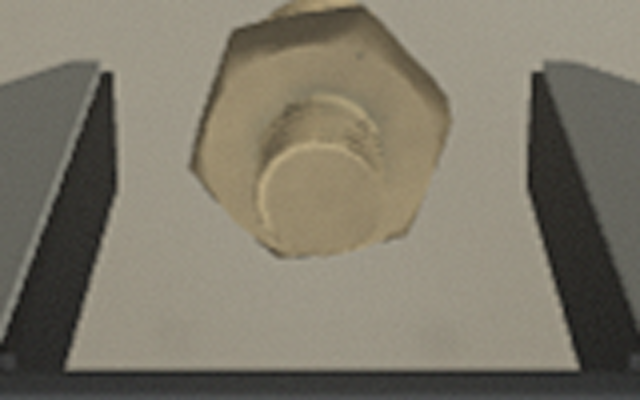

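The corners point left and right, tilted about 10°, so I'll turn +19° onto the flats.

```bash
python3 jog.py '[-0.0038,0,0,0,0,0,0,9.5,0,0,0,9.5,0,0,0.0065,0,0,0,0,0,0,0,0,0]'
python3 jog.py '[0,0,0,0,0,0,0,0,0,0,0,0,0,0,0,0,0,0,0,0]' 0 30
python3 jog.py '[0,0,-0.02,0,0,0,-0.03,0,0,0,-0.03,0,0,0,-0.03,0,0,0,0,-9.5,0,0,0,-9.5,0,0,0,0]'
python3 -c "
from h import *
tool([.5668,-.1515,.15])"
```

```text
time: 18.32
eef_pos: [0.4259, 0.0592, 0.0339]
tcp_rot: [-180.0, 0.0, 70.2]
ft_force: [0.0, 0.9, -0.4]
width: 0.0546
grip_force: 0.0
time: 18.95
eef_pos: [0.426, 0.0593, 0.0341]
tcp_rot: [180.0, -0.0, 70.1]
ft_force: [-0.0, -0.8, 0.0]
width: 0.0287
grip_force: 30.0
time: 19.82
eef_pos: [0.4257, 0.0593, 0.144]
tcp_rot: [-180.0, -0.0, 89.0]
ft_force: [0.4, 0.4, -1.1]
width: 0.0289
grip_force: 30.0
tool delta [-0.2083  0.1447 -0.0061] now [0.4257 0.0593 0.144 ] [-1.7998e+02 -3.0000e-02  8.9010e+01]
```

```bash
python3 jog.py '[-0.035,0.024,-0.01,0,-0.035,0.024,-0.005,0,-0.035,0.024,0,0,-0.035,0.024,0,0,-0.035,0.024,0,0,-0.033,0.0247,0,0,0,0,0,0,0,0,0,0]'
python3 - <<'E'
from h import *
tool([.5668,-.1515,.057])
w=cam("wrist");cv2.imwrite("pics/g3.png",w["img"][:,:,::-1])
for n,p in dict(S=(.5103,-.092),M=(.5088,-.15),A=(.5683,-.0936),B=(.5668,-.1515)).items():print(n,proj(w,[*p,.034]).round(1))
E
```

```text
time: 20.82
eef_pos: [0.5667, -0.1499, 0.1582]
tcp_rot: [-179.9, -0.1, 89.1]
ft_force: [0.5, 1.2, -0.1]
width: 0.0285
grip_force: 30.0
tool delta [-0.0018  0.0004  0.1012] now [ 0.5667 -0.1499  0.1582] [-1.7987e+02 -8.0000e-02  8.9050e+01]
S [242.8 168.8]
M [246.5 243.8]
A [320.7 169.8]
B [320.  244.5]
```

View pics/g3.png

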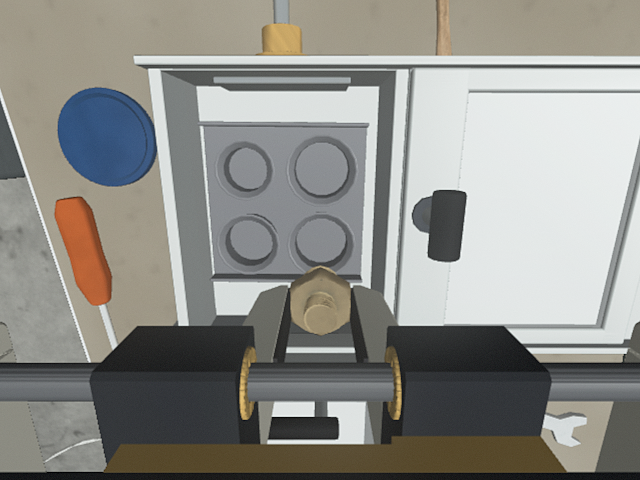

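The reducer is held upright and all four rings are visible. B is near (322,241), about 2 mm from the prediction. I'll lower it in.

```bash
python3 jog.py '[0,0.0015,0.03,0,0,0,0.03,0,0,0,0.025,0,0,0,0.016,0,0,0,0,0,0,0,0,0]'
python3 jog.py '[0,0,0,0,0,0,0,0,0,0,0,0]' 0.045
python3 jog.py '[0,0,-0.03,0,0,0,-0.05,0,0,0,-0.05,0,0,0,0,0,0,0,0,0]'
python3 - <<'E'
from h import *
w=cam("wrist");cv2.imwrite("pics/g4.png",crop(w,200,130,400,280,4))
tool([.4137,.155,.1])
E
```

```text
time: 21.62
eef_pos: [0.5696, -0.1509, 0.0589]
tcp_rot: [179.9, 0.0, 89.1]
ft_force: [-0.5, -0.8, -1.1]
width: 0.0286
grip_force: 30.0
time: 22.0
eef_pos: [0.5692, -0.151, 0.0585]
tcp_rot: [180.0, 0.0, 89.1]
ft_force: [-0.5, 0.5, -0.1]
width: 0.0449
grip_force: 0.0
time: 22.62
eef_pos: [0.5684, -0.1505, 0.1875]
tcp_rot: [-179.9, -0.0, 89.1]
ft_force: [-0.2, -0.1, -0.7]
width: 0.0451
grip_force: 0.0
tool delta [ 0.3029 -0.1587  0.0875] now [ 0.5681 -0.1503  0.1867] [-1.7985e+02 -6.0000e-02  8.9130e+01]
```

View pics/g4.png

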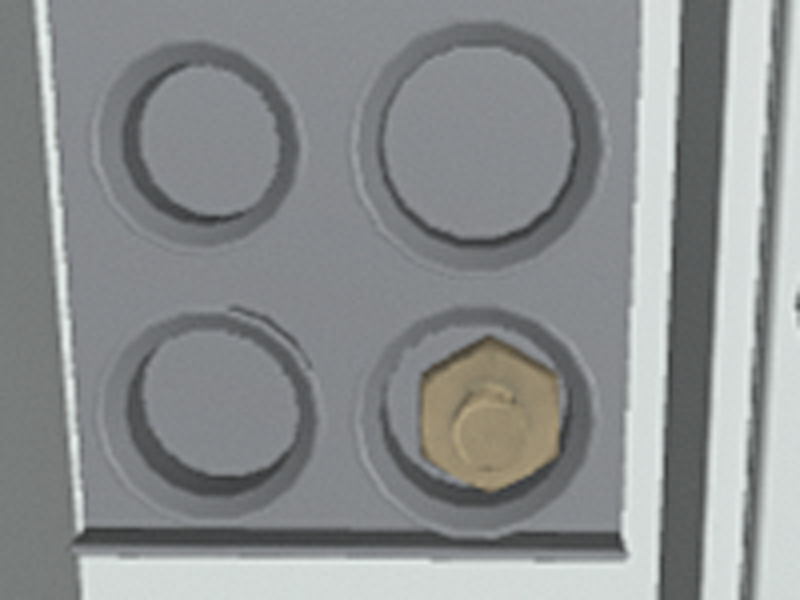

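The reducer stands upright in ring B. I have one picture left, so from here I'll work from computed measurements. I'll refine the rings and then approach n1.

```bash
cat >> h.py <<'E'
def blob(c,p,z,r,dark=None):
    "centroid of the tip of part near p: returns mask centroid of saturated/brass or dark pixels back-projected"
    uv=proj(c,[*p,z]).astype(int);x0,y0=np.maximum(uv-r,0);im=c["img"][y0:y0+2*r,x0:x0+2*r].astype(int)
    bg=np.median(im.reshape(-1,3),0);m=(np.abs(im-bg).sum(2)>70).astype(np.uint8)
    n,l,st,ce=cv2.connectedComponentsWithStats(cv2.morphologyEx(m,cv2.MORPH_OPEN,np.ones((3,3),np.uint8)))
    return [(st[i,4],st[i,:4]+[x0,y0,0,0],(ce[i]+[x0,y0]).round(1)) for i in range(1,n) if st[i,4]>40]
E
python3 jog.py '[0.05,-0.026,0,0,0.05,-0.026,0,0,0.05,-0.026,0,0,0.05,-0.026,0,0,0.05,-0.026,0,0,0.045,-0.026,0,0,0,0,0,0,0,0,0,0]' 0.05
python3 - <<'E'
from h import *
w=cam("wrist");o=manip.observe()
for n,p in dict(n2=(.4534,.3368),n3=(.3977,.2318),n1=(.4137,.1555)).items():
    uv=proj(w,[*p,.02]);print(n,uv.round(0));
    if 20<uv[1]<460:print(blob(w,p,.02,30))
# ring centres from g4: camera pose then (TCP .568,-.1504,.187,yaw 89.1)
T=np.eye(4);T[:3,:3]=R.from_euler("xyz",[-179.87,-.05,89.1],degrees=True).as_matrix();T[:3,3]=[.5682,-.1504,.187]
W=np.linalg.inv(T@w["mount"]);c=dict(K=w["K"],Rm=W[:3,:3],t=W[:3,3])
for n,u,v in(("S",197,145),("A",480,146),("M",210,416),("B",477,422)):print(n,back(c,(200+u/4,130+v/4),.034).round(4))
tool([.4137,.1555,.05])
E
```

```text
time: 23.68
eef_pos: [0.4173, 0.1457, 0.1873]
tcp_rot: [-179.9, 0.1, 89.1]
ft_force: [0.1, -0.1, -0.4]
width: 0.0501
grip_force: 0.0
n2 [364. -18.]
n3 [295. 129.]
[(np.int32(1113), array([276, 111,  38,  38]), array([294.6, 129.4]))]
n1 [316. 218.]
[(np.int32(921), array([285, 188,  60,  19]), array([312.4, 195.4])), (np.int32(302), array([304, 208,  21,  20]), array([314.4, 216.6]))]
S [ 0.5111 -0.0927  0.034 ]
A [ 0.5692 -0.0938  0.034 ]
M [ 0.5099 -0.1501  0.034 ]
B [ 0.5676 -0.1523  0.034 ]
tool delta [ 0.0106 -0.0042  0.1375] now [0.4178 0.145  0.1875] [-1.7997e+02  9.0000e-02  8.8990e+01]
```

```bash
python3 jog.py '[0.0107,-0.0045,0.04,0,0,0,0.04,0,0,0,0.04,0,0,0,0.02,0,0,0,0.01,0,0,0,0,0,0,0,0,0]' 0.045
python3 -c "
from h import *
tool([.413,.1555,.030])"
```

```text
time: 24.6
eef_pos: [0.414, 0.1569, 0.0387]
tcp_rot: [179.9, -0.0, 89.1]
ft_force: [-0.1, -0.2, 0.2]
width: 0.045
grip_force: 0.0
tool delta [-0.0015 -0.001   0.0087] now [0.414  0.1569 0.0387] [ 1.7991e+02 -2.0000e-02  8.9070e+01]
```

```bash
python3 jog.py '[-0.001,-0.001,0.0087,0,0,0,0,0,0,0,0,0]'
python3 jog.py '[0,0,0,0,0,0,0,0,0,0,0,0,0,0,0,0,0,0,0,0,0,0,0,0]' 0 20
python3 jog.py '[0,0,-0.02,0,0,0,-0.03,0,0,0,-0.04,0,0,0,-0.04,0,0,0,0,0]'
python3 - <<'E'
from h import *
tool([.511,-.0924,.160])
w=cam("wrist")
o=manip.observe();p=o["eef_pos"]
print(proj(w,[p[0],p[1],p[2]+.014]).round(1),proj(w,[p[0],p[1],p[2]-.03]).round(1))
cv2.imwrite("pics/x1.png",w["img"][:,:,::-1])
im=w["img"][250:420,260:380].astype(int);hsv=cv2.cvtColor(w["img"],cv2.COLOR_RGB2HSV)
m=((hsv[...,1]>70)&(hsv[...,0]>10)&(hsv[...,0]<30)&(hsv[...,2]>60)).astype(np.uint8);m[390:]=0;m[:,:270]=0;m[:,370:]=0
n,l,st,ce=cv2.connectedComponentsWithStats(m)
print([(st[i],ce[i].round(1)) for i in range(1,n) if st[i,4]>100])
E
```

```text
time: 24.98
eef_pos: [0.4121, 0.1563, 0.0294]
tcp_rot: [180.0, -0.0, 89.1]
ft_force: [0.2, 0.4, -0.2]
width: 0.0447
grip_force: 0.0
time: 25.72
eef_pos: [0.4121, 0.1562, 0.0293]
tcp_rot: [-180.0, 0.0, 89.1]
ft_force: [-0.1, 0.3, -1.2]
width: 0.0175
grip_force: 19.5
time: 26.35
eef_pos: [0.4138, 0.1568, 0.1616]
tcp_rot: [179.7, -0.2, 89.1]
ft_force: [0.2, 0.5, -0.7]
width: 0.0177
grip_force: 19.5
tool delta [-0.2477  0.1009  0.0014] now [0.4138 0.1568 0.1616] [ 1.7968e+02 -1.6000e-01  8.9140e+01]
[315.8 329.8] [316.3 289.2]
[(array([ 304,  286,   34,   55, 1130], dtype=int32), array([321.5, 312.7])), (array([270, 346,  11,  44, 294], dtype=int32), array([273.7, 364.9])), (array([361, 346,   9,  44, 240], dtype=int32), array([366. , 363.4]))]
```

```bash
cat >> h.py <<'E'
def held(c,d):
    "pixel of tool-axis point d m ahead of TCP"
    q=np.linalg.inv(c["mount"])@[0,0,d,1];q=c["K"]@q[:3];return (q[:2]/q[2]).round(1)
E
python3 - <<'E'
from h import *
w=cam("wrist")
print([held(w,d) for d in(.030,.018,-.014)])
hsv=cv2.cvtColor(w["img"],cv2.COLOR_RGB2HSV)
m=((hsv[...,1]>70)&(hsv[...,0]>10)&(hsv[...,0]<30)&(hsv[...,2]>40))
for v in range(270,350,4):
    u=np.where(m[v,285:355])[0]
    print(v,(285+u.min(),285+u.max()) if len(u) else None,end='; ')
E
```

```text
[array([319. , 289.8]), array([319. , 299.2]), array([318.7, 331.1])]
270 None; 274 None; 278 (np.int64(315), np.int64(332)); 282 (np.int64(310), np.int64(338)); 286 (np.int64(304), np.int64(339)); 290 (np.int64(304), np.int64(332)); 294 (np.int64(305), np.int64(337)); 298 (np.int64(308), np.int64(336)); 302 (np.int64(304), np.int64(336)); 306 (np.int64(305), np.int64(337)); 310 (np.int64(304), np.int64(336)); 314 (np.int64(305), np.int64(335)); 318 (np.int64(307), np.int64(333)); 322 (np.int64(308), np.int64(332)); 326 (np.int64(309), np.int64(330)); 330 (np.int64(311), np.int64(329)); 334 (np.int64(312), np.int64(328)); 338 (np.int64(314), np.int64(325)); 342 None; 346 None;
```

The part hangs upright: its tip and hexagon lie on the tool axis within 2 px. Carrying it to ring S.

```bash
python3 jog.py '[-0.03,0.013,0,0,-0.05,0.02,0,0,-0.05,0.02,0,0,-0.05,0.02,0,0,-0.04,0.017,0,0,-0.0277,0.0109,0,0,0,0,0,0,0,0,0,0]'
python3 -c "
from h import *
tool([.511,-.0924,.050])"
```

```text
time: 27.45
eef_pos: [0.5081, -0.0915, 0.158]
tcp_rot: [-179.8, -0.1, 89.2]
ft_force: [0.8, 0.5, -0.5]
width: 0.0178
grip_force: 19.5
tool delta [-0.0011  0.0033  0.1079] now [ 0.5081 -0.0915  0.158 ] [-1.798e+02 -1.000e-01  8.917e+01]
```

```bash
python3 jog.py '[-0.001,0.0025,0.03,0,0,0,0.02,0,0,0,0,0,0,0,0,0,0,0,0,0]'
python3 -c "
from h import *
tool([.511,-.0924,.050]);w=cam('wrist');tool([.511,-.0924,.050])"
```

```text
time: 28.08
eef_pos: [0.5123, -0.0937, 0.1102]
tcp_rot: [179.9, 0.0, 89.2]
ft_force: [0.4, 0.1, 0.2]
width: 0.0173
grip_force: 19.5
tool delta [ 0.0013 -0.0014  0.0602] now [ 0.5123 -0.0937  0.1102] [179.91   0.    89.16]
tool delta [ 0.0014 -0.0014  0.0602] now [ 0.5123 -0.0939  0.1102] [1.799e+02 1.000e-02 8.915e+01]
```

```bash
python3 jog.py '[0.0012,-0.001,0.02,0,0,0,0.02,0,0,0,0.012,0,0,0,0.008,0,0,0,0,0,0,0,0,0]'
python3 jog.py '[0,0,0,0,0,0,0,0,0,0,0,0]' 0.035
python3 jog.py '[0,0,-0.03,0,0,0,-0.05,0,0,0,-0.05,0,0,0,0,0,0,0,0,0]'
python3 - <<'E'
from h import *
w=cam("wrist");cv2.imwrite("pics/x2.png",w["img"][:,:,::-1])
hsv=cv2.cvtColor(w["img"],cv2.COLOR_RGB2HSV)
m=((hsv[...,1]>60)&(hsv[...,0]>10)&(hsv[...,0]<30)&(hsv[...,2]>40)).astype(np.uint8)
n,l,st,ce=cv2.connectedComponentsWithStats(m)
for i in range(1,n):
    if st[i,4]>150:print(st[i],ce[i].round(1))
for n,p in dict(S=(.511,-.0924),B=(.568,-.1515)).items():print(n,[proj(w,[*p,z]).round(1) for z in(.013,.025,.057)])
E
```

```text
time: 28.88
eef_pos: [0.5112, -0.093, 0.0498]
tcp_rot: [179.9, 0.0, 89.1]
ft_force: [0.7, -0.8, -0.0]
width: 0.0174
grip_force: 19.5
time: 29.25
eef_pos: [0.5109, -0.0928, 0.0495]
tcp_rot: [180.0, 0.0, 89.1]
ft_force: [-0.2, -0.2, 0.9]
width: 0.0345
grip_force: 0.0
time: 29.88
eef_pos: [0.5102, -0.0924, 0.1789]
tcp_rot: [-179.9, -0.0, 89.1]
ft_force: [-0.6, 0.2, -0.4]
width: 0.0352
grip_force: 0.0
[ 489    0   16  157 1909] [497.1  77.9]
[ 339  121   49   32 1203] [363.2 137.7]
[310 220  24  30 294] [324.2 234.8]
[374 278  33  34 464] [394.4 292.8]
[224 346  20  74 832] [231.5 383.1]
[397 346  20  74 803] [408.7 383.2]
[  120   435   465    38 14020] [362.  456.7]
S [array([320.6, 229.8]), array([320.6, 233.1]), array([320.6, 243.2])]
B [array([381.9, 289.9]), array([384.1, 295.1]), array([390.6, 311. ])]
```

```bash
python3 jog.py '[0.05,-0.0185,0,0,0.05,-0.0185,0,0,0.05,-0.0185,0,0,0.05,-0.0185,0,0,0.05,-0.0185,0,0,0.03,-0.0185,0,0,0,0,0,0,0,0,0,0,0,0,0,0]' 0.055
cat > look.py <<'E'
from h import *
import sys
w=cam("wrist");t=cam("top")
cv2.imwrite("pics/lk.png",w["img"][:,:,::-1])
for n,p in dict(n2=(.4534,.3368),n3=(.3977,.2318)).items():
    uv=proj(w,[*p,.02]);print(n,[proj(w,[*p,z]).round(0) for z in (.0,.044)],"top",proj(t,[*p,.012]).round(1))
    if 20<uv[1]<460:print(blob(w,p,.02,40))
    print("top",blob(t,p,.012,12))
o=manip.observe();print(o["eef_pos"].round(4),o["tcp_rot"].round(2))
E
python3 look.py
```

```text
time: 31.05
eef_pos: [0.4046, 0.1873, 0.1791]
tcp_rot: [-180.0, 0.1, 88.9]
ft_force: [0.2, 0.4, -0.2]
width: 0.0548
grip_force: 0.0
n2 [array([376.,  47.]), array([385.,  31.])] top [193.5 263.7]
[(np.int32(1139), array([358,  24,  37,  41]), array([376.3,  44. ]))]
top [(np.int32(91), array([185, 251,   9,  14]), array([188.2, 256.3])), (np.int32(263), array([190, 251,  15,  24]), array([198.8, 262.4])), (np.int32(57), array([185, 266,  10,   9]), array([188.9, 271. ]))]
n3 [array([311., 178.]), array([310., 184.])] top [231.  285.1]
[(np.int32(1063), array([291, 161,  38,  37]), array([309.6, 178.6]))]
top []
[0.4046 0.1876 0.1792] [1.800e+02 3.000e-02 8.897e+01]
```

```bash
python3 jog.py '[0.022,-0.004,0.04,0,0.022,-0.0036,0.04,0,0,0,0.03,0,0,0,0.02,0,0,0,0,0,0,0,0,0,0,0,0,0]'
python3 -c "
from h import *
tool([.397,.2317,.033])"
```

```text
time: 32.02
eef_pos: [0.3979, 0.2331, 0.0502]
tcp_rot: [179.9, -0.1, 89.1]
ft_force: [-0.5, 0.2, 0.5]
width: 0.055
grip_force: 0.0
tool delta [-0.0015 -0.0009  0.0172] now [0.3979 0.2331 0.0502] [ 1.799e+02 -6.000e-02  8.910e+01]
```

```bash
python3 jog.py '[-0.0013,-0.0009,0.01,0,0,0,0.0072,0,0,0,0,0,0,0,0,0]'
python3 jog.py '[0,0,0,0,0,0,0,0,0,0,0,0,0,0,0,0,0,0,0,0,0,0,0,0]' 0 20
python3 jog.py '[0,0,-0.02,0,0,0,-0.03,0,0,0,-0.04,0,0,0,-0.035,0,0,0,0,0,0,0,0,0,0,0,0,0]'
cat > hold.py <<'E'
from h import *
import sys
h=float(sys.argv[1]);d=h+.014   # base is d ahead of the TCP
w=cam("wrist");print("base,hextop,tip",[held(w,x) for x in(d,d-.012,d-.044)])
hsv=cv2.cvtColor(w["img"],cv2.COLOR_RGB2HSV).astype(int);im=w["img"]
cv2.imwrite("pics/hold.png",im[:,:,::-1])
m=((hsv[...,1]>60)&(hsv[...,0]>10)&(hsv[...,0]<30)&(hsv[...,2]>40))
for v in range(262,350,5):
    u=np.where(m[v,280:360])[0];print(v,(280+u.min(),280+u.max()) if len(u) else None,end='; ')
print();tool(eval(sys.argv[2]))
E
python3 hold.py .019 [.569,-.0937,.15]
```

```text
time: 32.52
eef_pos: [0.3962, 0.2316, 0.032]
tcp_rot: [-180.0, 0.0, 89.1]
ft_force: [0.2, -0.2, -0.3]
width: 0.0553
grip_force: 0.0
time: 33.28
eef_pos: [0.3962, 0.2317, 0.0321]
tcp_rot: [-180.0, 0.0, 89.1]
ft_force: [0.2, 0.2, -0.6]
width: 0.0243
grip_force: 19.0
time: 34.15
eef_pos: [0.3953, 0.2313, 0.1559]
tcp_rot: [-179.9, 0.1, 89.1]
ft_force: [0.8, 0.4, 0.1]
width: 0.024
grip_force: 19.0
base,hextop,tip [array([319. , 287.6]), array([319. , 296.7]), array([318.7, 327.6])]
262 None; 267 None; 272 (np.int64(308), np.int64(341)); 277 (np.int64(339), np.int64(343)); 282 (np.int64(328), np.int64(345)); 287 (np.int64(294), np.int64(338)); 292 (np.int64(313), np.int64(341)); 297 (np.int64(297), np.int64(342)); 302 (np.int64(297), np.int64(343)); 307 (np.int64(297), np.int64(344)); 312 (np.int64(299), np.int64(340)); 317 (np.int64(303), np.int64(338)); 322 (np.int64(305), np.int64(335)); 327 (np.int64(307), np.int64(333)); 332 (np.int64(309), np.int64(331)); 337 (np.int64(314), np.int64(326)); 342 None; 347 None; 
tool delta [-0.3222  0.1785  0.0061] now [0.3955 0.2313 0.156 ] [-1.7987e+02  1.0000e-01  8.9110e+01]
```

```bash
python3 jog.py '[-0.03,0.016,0,0,-0.05,0.028,0,0,-0.05,0.028,0,0,-0.05,0.028,0,0,-0.05,0.028,0,0,-0.05,0.028,0,0,-0.04,0.022,0,0,0,0,0,0,0,0,0,0]'
python3 jog.py '[-0.001,0,0.03,0,0,0,0.02,0,0,0,0,0,0,0,0,0,0,0,0,0]'
python3 -c "
from h import *
tool([.569,-.0937,.057])"
```

```text
time: 35.33
eef_pos: [0.5684, -0.0901, 0.1559]
tcp_rot: [-179.8, -0.1, 89.1]
ft_force: [-0.1, 1.1, 0.4]
width: 0.0242
grip_force: 19.0
time: 35.95
eef_pos: [0.5699, -0.0917, 0.1081]
tcp_rot: [179.9, 0.0, 89.2]
ft_force: [-0.1, -0.4, -0.7]
width: 0.0243
grip_force: 19.0
tool delta [-0.002  -0.001   0.0511] now [ 0.5699 -0.0917  0.1081] [1.7989e+02 1.0000e-02 8.9160e+01]
```

```bash
python3 jog.py '[-0.0018,-0.0008,0.02,0,0,0,0.02,0,0,0,0.011,0,0,0,0,0,0,0,0,0]'
python3 jog.py '[0,0,0,0,0,0,0,0,0,0,0,0]' 0.045
python3 jog.py '[0,0,-0.03,0,0,0,-0.05,0,0,0,-0.05,0,0,0,0,0,0,0,0,0,0,0,0,0]'
cat > chk.py <<'E'
from h import *
w=cam("wrist");cv2.imwrite("pics/chk.png",w["img"][:,:,::-1])
hsv=cv2.cvtColor(w["img"],cv2.COLOR_RGB2HSV)
m=((hsv[...,1]>60)&(hsv[...,0]>10)&(hsv[...,0]<30)&(hsv[...,2]>40)).astype(np.uint8)
n,l,st,ce=cv2.connectedComponentsWithStats(m)
for i in range(1,n):
    if 150<st[i,4]<3000:print(st[i],ce[i].round(1))
for n,p in dict(S=(.511,-.0924),A=(.569,-.0937),B=(.568,-.1515),M=(.5098,-.1502)).items():print(n,[proj(w,[*p,z]).round(1) for z in(.025,.057)])
E
python3 chk.py
```

```text
time: 36.58
eef_pos: [0.5691, -0.0941, 0.0569]
tcp_rot: [179.9, 0.0, 89.1]
ft_force: [0.7, 0.5, 0.1]
width: 0.0245
grip_force: 19.0
time: 36.95
eef_pos: [0.5686, -0.0938, 0.0564]
tcp_rot: [180.0, 0.0, 89.1]
ft_force: [0.2, 0.1, 0.3]
width: 0.0444
grip_force: 0.0
time: 37.7
eef_pos: [0.5674, -0.0934, 0.1845]
tcp_rot: [-179.8, -0.0, 89.1]
ft_force: [-0.1, -0.7, -0.2]
width: 0.0451
grip_force: 0.0
[ 418    0   18  156 1756] [426.4  78.7]
[ 264  121   49   32 1164] [288.1 137.9]
[305 213  36  35 637] [324.  231.6]
[246 218  25  30 446] [258.4 233.4]
[309 276  33  38 887] [324.7 295.7]
[198 346  25  74 970] [207.8 383.3]
[418 346  25  74 943] [432.3 383.1]
S [array([256.2, 231.3]), array([249.2, 241. ])]
A [array([322. , 231.9]), array([322. , 241.6])]
B [array([321.7, 292.5]), array([321.8, 307.8])]
M [array([258.9, 292. ]), array([252.6, 307.2])]
```

```bash
python3 jog.py '[0.04,-0.012,0,0,0.055,-0.015,0,0,0.055,-0.015,0,0,0.055,-0.015,0,0,0.055,-0.015,0,0,0.055,-0.015,0,0,0.055,-0.015,0,0,0.02,-0.005,0,0,0,0,0,0,0,0,0,0]' 0.055
python3 look.py
```

```text
time: 39.0
eef_pos: [0.4684, 0.2948, 0.186]
tcp_rot: [180.0, 0.1, 88.9]
ft_force: [-0.7, 0.0, 0.1]
width: 0.0551
grip_force: 0.0
n2 [array([302., 180.]), array([300., 186.])] top [193.5 263.7]
[(np.int32(761), array([286, 165,  32,  31]), array([301.5, 180. ]))]
top [(np.int32(65), array([189, 251,  16,   6]), array([195.8, 252.7])), (np.int32(47), array([199, 265,   6,  10]), array([202.1, 269. ]))]
n3 [array([250., 287.]), array([241., 307.])] top [231.  285.1]
[(np.int32(2191), array([206, 285,  61,  50]), array([240.7, 313.3]))]
top []
[0.4685 0.295  0.1862] [1.7998e+02 7.0000e-02 8.8860e+01]
```

```bash
python3 jog.py '[0.0205,-0.008,0.04,0,0.0205,-0.008,0.04,0,0,0,0.04,0,0,0,0.018,0,0,0,0,0,0,0,0,0,0,0,0,0]'
python3 -c "
from h import *
tool([.4533,.3365,.030])"
```

```text
time: 39.98
eef_pos: [0.4532, 0.3393, 0.0496]
tcp_rot: [179.9, -0.1, 89.1]
ft_force: [-0.7, 0.2, 0.1]
width: 0.0549
grip_force: 0.0
tool delta [-0.0029  0.0001  0.0196] now [0.4532 0.3393 0.0496] [ 1.7986e+02 -1.0000e-01  8.9090e+01]
```

```bash
python3 jog.py '[-0.0024,0,0.01,0,0,0,0.0093,0,0,0,0,0,0,0,0,0]'
python3 jog.py '[0,0,0,0,0,0,0,0,0,0,0,0,0,0,0,0,0,0,0,0,0,0,0,0]' 0 20
python3 jog.py '[0,0,-0.02,0,0,0,-0.03,0,0,0,-0.04,0,0,0,-0.035,0,0,0,0,0,0,0,0,0,0,0,0,0]'
python3 hold.py .016 [.5098,-.1502,.15]
```

```text
time: 40.48
eef_pos: [0.452, 0.3366, 0.0286]
tcp_rot: [-180.0, 0.0, 89.1]
ft_force: [-0.1, -0.2, -0.4]
width: 0.0549
grip_force: 0.0
time: 41.22
eef_pos: [0.452, 0.3366, 0.0287]
tcp_rot: [-180.0, 0.0, 89.1]
ft_force: [-0.2, -0.4, -0.4]
width: 0.0222
grip_force: 19.2
time: 42.1
eef_pos: [0.4511, 0.3362, 0.1523]
tcp_rot: [-179.9, 0.1, 89.1]
ft_force: [0.3, 0.2, 0.3]
width: 0.0222
grip_force: 19.2
base,hextop,tip [array([319. , 289.8]), array([318.9, 299.2]), array([318.7, 331.1])]
262 None; 267 None; 272 None; 277 None; 282 None; 287 None; 292 None; 297 None; 302 None; 307 None; 312 None; 317 None; 322 None; 327 None; 332 None; 337 None; 342 None; 347 None; 
tool delta [-0.4854  0.0661  0.0032] now [0.4512 0.3362 0.1524] [-1.7987e+02  1.1000e-01  8.9120e+01]
```

```bash
python3 jog.py '[-0.03,0.004,0,0,-0.055,0.0075,0,0,-0.055,0.0075,0,0,-0.055,0.0075,0,0,-0.055,0.0075,0,0,-0.055,0.0075,0,0,-0.055,0.0075,0,0,-0.055,0.0075,0,0,-0.045,0.006,0,0,-0.024,0.003,0,0]'
python3 jog.py '[0,0,0,0,0,0,0,0,0,0,0.03,0,0,0,0.02,0,0,0,0,0,0,0,0,0,0,0,0,0]'
python3 -c "
from h import *
tool([.5098,-.1502,.050])"
```

```text
time: 43.4
eef_pos: [0.5095, -0.1518, 0.1532]
tcp_rot: [-179.9, 0.1, 88.9]
ft_force: [0.7, 0.7, 0.6]
width: 0.0228
grip_force: 19.2
time: 44.28
eef_pos: [0.5108, -0.1481, 0.1047]
tcp_rot: [179.9, 0.0, 89.2]
ft_force: [-0.5, 0.1, -0.9]
width: 0.022
grip_force: 19.2
tool delta [-0.0021 -0.001   0.0547] now [ 0.5108 -0.1481  0.1047] [1.799e+02 2.000e-02 8.916e+01]
```

```bash
python3 jog.py '[-0.0017,-0.0008,0.02,0,0,0,0.02,0,0,0,0.0145,0,0,0,0,0,0,0,0,0]'
python3 jog.py '[0,0,0,0,0,0,0,0,0,0,0,0]' 0.04
python3 jog.py '[0,0,-0.03,0,0,0,-0.05,0,0,0,-0.05,0,0,0,0,0,0,0,0,0,0,0,0,0]'
python3 chk.py
python3 - <<'E'
import cv2
im=cv2.imread("pics/chk.png")
cv2.imwrite("pics/chkc.png",cv2.resize(im[120:330,250:450],None,fx=2.85,fy=2.85,interpolation=cv2.INTER_CUBIC))
E
```

```text
time: 44.9
eef_pos: [0.5098, -0.1503, 0.0499]
tcp_rot: [179.9, 0.0, 89.1]
ft_force: [0.3, -0.6, -0.2]
width: 0.0225
grip_force: 19.2
time: 45.28
eef_pos: [0.5095, -0.15, 0.0496]
tcp_rot: [180.0, 0.0, 89.1]
ft_force: [0.3, -0.2, 1.4]
width: 0.0394
grip_force: 0.0
time: 46.02
eef_pos: [0.5083, -0.1495, 0.1779]
tcp_rot: [-179.8, -0.0, 89.1]
ft_force: [1.5, 0.4, 0.5]
width: 0.0402
grip_force: 0.0
[501   0  15  62 786] [509.   31.2]
[ 344   31   50   31 1083] [368.3  46.4]
[373 148  39  37 577] [395.5 166.1]
[311 154  25  28 286] [326.3 167.5]
[ 376  217   37   39 1034] [394.1 236.7]
[211 346  23  74 907] [219.7 383.1]
[408 346  22  74 871] [420.6 383.2]
S [array([322.3, 165.9]), array([322.4, 168.9])]
A [array([393.1, 166.4]), array([401.4, 169.5])]
B [array([389.2, 234.8]), array([396.6, 245. ])]
M [array([321.8, 234.2]), array([321.9, 244.4])]
```

View pics/chkc.png

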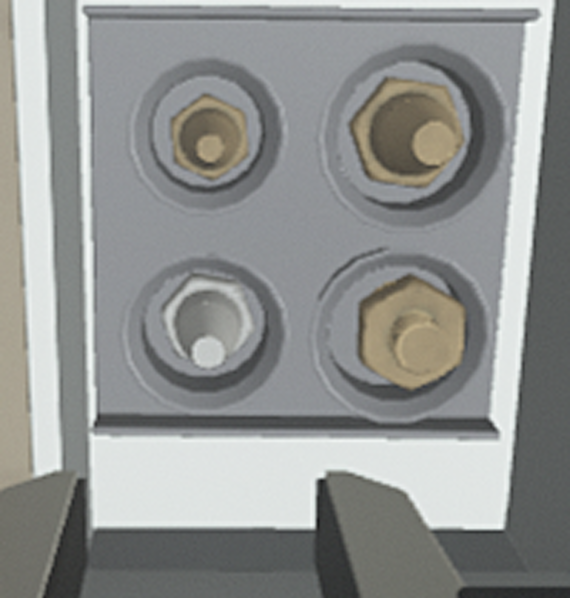

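All four parts stand upright in their rings: S (209,138), A (412,135), M (207,325), B (413,333). Now to shut the lid.

```bash
python3 jog.py '[0,0,-0.03,-10,0,0,0,-10,0,0,0,-10,0,0,0,-10,0,0,0,-10,0,0,0,-10,0,0,0,-10,0,0,0,-10,0,0,0,-10,0,0,0,0]' 0.07
python3 jog.py '[-0.04,0.009,0,0,-0.045,0.01,0,0,-0.044,0.01,0,0,0,0,0,0,0,0,0,0,0,0,0,0]'
python3 -c "
from h import *
tool([.638,-.1195,.1085])"
```

```text
time: 47.32
eef_pos: [0.5087, -0.1502, 0.2083]
tcp_rot: [180.0, -0.1, 179.0]
ft_force: [0.6, -0.9, -0.4]
width: 0.0702
grip_force: 0.0
time: 48.08
eef_pos: [0.6374, -0.1239, 0.2093]
tcp_rot: [-180.0, -0.1, 179.0]
ft_force: [0.3, 0.5, -1.7]
width: 0.0698
grip_force: 0.0
tool delta [-0.0006  0.0045  0.1008] now [ 0.6374 -0.1239  0.2093] [-1.7996e+02 -7.0000e-02  1.7899e+02]
```

```bash
python3 jog.py '[0,0.0045,0.03,0,0,0,0.03,0,0,0,0.025,0,0,0,0.0155,0,0,0,0,0,0,0,0,0]'
python3 jog.py '[0,0,0,0,0,0,0,0,0,0,0,0,0,0,0,0,0,0,0,0]' 0 30
python3 jog.py '[0.01,0,0,0,0.02,0,0,0,0.02,0,0,0,0.02,0,0,0,0.02,0,0,0,0.02,0,0,0,0.02,0,0,0,0.015,0,0,0,0.01,0,0,0,0,0,0,0]'
python3 jog.py '[0.005,0,0,0,0.002,0,0,0,0,0,0,0,0,0,0,0]'
```

```text
time: 48.82
eef_pos: [0.6394, -0.1188, 0.11]
tcp_rot: [-180.0, 0.1, 179.1]
ft_force: [-0.4, -0.3, -0.2]
width: 0.0698
grip_force: 0.0
time: 49.45
eef_pos: [0.6388, -0.1188, 0.109]
tcp_rot: [-180.0, 0.0, 179.1]
ft_force: [-0.9, 0.1, 1.6]
width: 0.0377
grip_force: 30.0
time: 50.7
eef_pos: [0.4822, -0.1159, 0.1089]
tcp_rot: [180.0, -0.2, 179.1]
ft_force: [-1.0, 0.1, 1.5]
width: 0.0378
grip_force: 30.0
time: 51.2
eef_pos: [0.4797, -0.1159, 0.1089]
tcp_rot: [-180.0, 0.3, 179.1]
ft_force: [5.5, -0.2, -5.9]
width: 0.0381
grip_force: 30.0
```

```bash
python3 jog.py '[0.003,0,0,0,0.002,0,0,0,0,0,0,0,0,0,0,0]'
```

```text
time: 51.7
eef_pos: [0.4795, -0.116, 0.109]
tcp_rot: [-179.9, 0.9, 179.2]
ft_force: [14.3, -0.3, -14.6]
width: 0.0377
grip_force: 30.0
```

```bash
python3 jog.py '[0,0,0,0,0,0,0,0,0,0,0,0]' 0.065
python3 jog.py '[0,0,-0.04,0,0,0,-0.05,0,-0.02,-0.037,0,0,-0.02,-0.037,0,0,-0.0195,-0.0375,0,0,0,0,0,0,0,0,0,0,0,0,0,0]'
python3 - <<'E'
from h import *
tool([.5392,-.2275,.137])
t=cam("top");s=cam("scene")
a=-.0196;ly=-.0003
for q in(0,.006,.01):
  p=[.5419+np.cos(a)*(-.064+q),-.1176+np.sin(a)*(-.064+q)+ly,.114];print(q,proj(s,p).round(1),proj(t,p).round(1))
for c,x0,y0,x1,y1 in((s,325,258,362,290),(t,350,240,376,264)):
  g=cv2.cvtColor(c["img"],cv2.COLOR_RGB2GRAY)[y0:y1,x0:x1];m=(g<50).astype(np.uint8)
  n,l,st,ce=cv2.connectedComponentsWithStats(m);print([(st[i,:],ce[i].round(1)+[x0,y0]) for i in range(1,n) if st[i,4]>20])
E
```

```text
time: 52.08
eef_pos: [0.4709, -0.116, 0.1088]
tcp_rot: [180.0, -0.1, 179.1]
ft_force: [0.1, 0.8, 0.4]
width: 0.0622
grip_force: 0.0
time: 53.08
eef_pos: [0.5292, -0.2266, 0.1988]
tcp_rot: [179.9, -0.0, 179.2]
ft_force: [0.9, -0.3, 0.2]
width: 0.0652
grip_force: 0.0
tool delta [-0.0101 -0.0009  0.0618] now [ 0.5292 -0.2266  0.1988] [ 1.7993e+02 -5.0000e-02  1.7924e+02]
0 [341.9 278.2] [362.9 253.1]
0.006 [344.  276.5] [363.  250.8]
0.01 [345.3 275.4] [363.1 249.3]
[(array([  8,  11,  19,  17, 114], dtype=int32), array([341.4, 276.6]))]
[(array([ 7, 11, 13,  7, 69], dtype=int32), array([362.7, 253.5]))]
```

The lid knob is back at its starting pixels and came up against the stop, so the lid is shut. Now I'll lift the gate.

```bash
python3 jog.py '[-0.01,-0.001,0.03,0,0,0,0.02,0,0,0,0.0118,0,0,0,0,0,0,0,0,0]' 0.06
python3 jog.py '[0,0,0,0,0,0,0,0,0,0,0,0,0,0,0,0,0,0,0,0,0,0,0,0,0,0,0,0]' 0 50
python3 jog.py '[0,0,-0.008,0,0,0,-0.01,0,0,0,-0.01,0,0,0,-0.01,0,0,0,-0.01,0,0,0,-0.008,0,0,0,-0.006,0,0,0,-0.004,0,0,0,0,0,0,0,0,0]'
```

```text
time: 53.8
eef_pos: [0.5401, -0.2296, 0.1379]
tcp_rot: [-180.0, 0.1, 179.1]
ft_force: [-0.3, -0.4, 0.3]
width: 0.0602
grip_force: 0.0
time: 54.68
eef_pos: [0.5396, -0.2281, 0.137]
tcp_rot: [179.9, -0.0, 179.2]
ft_force: [-1.4, 3.9, 1.1]
width: 0.0108
grip_force: 50.0
time: 55.92
eef_pos: [0.5395, -0.2281, 0.2021]
tcp_rot: [179.9, -0.1, 179.2]
ft_force: [3.9, 4.6, -10.9]
width: 0.0107
grip_force: 50.0
```

```bash
python3 jog.py '[0,0,0,0,0,0,0,0,0,0,0,0]' 0.065
python3 jog.py '[0,0,-0.03,0,0,0,-0.03,0,0,0.05,-0.01,0,0,0.05,0,0,0,0.05,0,0,0,0.05,0,0,0,0.05,0,0,0,0.05,0,0,0,0.05,0,0,0,0.05,0,0]'
python3 jog.py '[0,0.045,0,10,0,0,0,10,0,0,0,10,0,0,0,10,0,0,0,10,0,0,0,10,0,0,0,10,0,0,0,10,0,0,0,10,0,0,0,0]'
python3 - <<'E'
from h import *
tool([.5492,.2553,.04])
t=cam("top");s=cam("scene")
p=[.5397,-.2286,.207];print(proj(s,p).round(1),proj(t,p).round(1))
for c,u in((s,(412,262)),(t,(411.7,224))):
  x0,y0=int(u[0])-25,int(u[1])-25;g=cv2.cvtColor(c["img"],cv2.COLOR_RGB2GRAY)[y0:y0+50,x0:x0+50];m=(g<50).astype(np.uint8)
  n,l,st,ce=cv2.connectedComponentsWithStats(m);print([(st[i,:],ce[i].round(1)+[x0,y0]) for i in range(1,n) if st[i,4]>40])
w=cam("wrist");print(proj(w,[.5492,.2553,.045]).round(1))
g=cv2.cvtColor(w["img"],cv2.COLOR_RGB2GRAY)[230:345,270:370];m=(g<70).astype(np.uint8)
n,l,st,ce=cv2.connectedComponentsWithStats(m);print([(st[i,:],ce[i].round(1)+[270,230]) for i in range(1,n) if st[i,4]>100])
E
```

```text
time: 56.3
eef_pos: [0.5396, -0.2315, 0.2044]
tcp_rot: [-179.8, 0.1, 179.0]
ft_force: [0.2, -0.2, -0.7]
width: 0.0364
grip_force: 0.0
time: 57.55
eef_pos: [0.5463, 0.171, 0.274]
tcp_rot: [-180.0, 0.1, 179.0]
ft_force: [-0.0, -0.6, 0.2]
width: 0.0654
grip_force: 0.0
time: 58.8
eef_pos: [0.5468, 0.215, 0.2736]
tcp_rot: [179.9, 0.0, 89.2]
ft_force: [-0.4, 1.1, 0.5]
width: 0.0648
grip_force: 0.0
tool delta [0.0405 0.0015 0.2336] now [0.5468 0.215  0.2736] [1.7992e+02 4.0000e-02 8.9200e+01]
[411.7 262.1] [412.1 223.1]
[(array([ 11,  12,  28,  26, 185], dtype=int32), array([411.9, 261.1]))]
[(array([ 19,   8,  10,  42, 210], dtype=int32), array([409.1, 226.5]))]
[321.5 177.4]
[]
```

Run:
```python
from h import *
w=cam("wrist")
g=cv2.cvtColor(w["img"],cv2.COLOR_RGB2GRAY)[140:215,270:375];m=(g<85).astype(np.uint8)
n,l,st,ce=cv2.connectedComponentsWithStats(m)
for i in range(1,n):
  if st[i,4]>100:
    c=st[i,:2]+st[i,2:4]/2+[270,140];print(st[i],c,ce[i]+[270,140],back(w,ce[i]+[270,140],.05).round(4))
```

```text
[ 33  29  37  32 776] [321.5 185. ] [321.03737113 180.35695876] [0.5486 0.2529 0.05  ]
```

The knob is confirmed at the predicted spot. Going down to pinch it.

```bash
python3 jog.py '[0.0405,0.001,0.03,0,0,0,0.05,0,0,0,0.05,0,0,0,0.04,0,0,0,0.035,0,0,0,0.0275,0,0,0,0,0,0,0,0,0]'
python3 jog.py '[0,0,0,0,0,0,0,0,0,0,0,0,0,0,0,0,0,0,0,0]' 0 40
```

```text
time: 60.0
eef_pos: [0.549, 0.2561, 0.0416]
tcp_rot: [179.9, -0.0, 89.1]
ft_force: [0.7, -0.0, -0.4]
width: 0.0653
grip_force: 0.0
time: 60.62
eef_pos: [0.5484, 0.2561, 0.041]
tcp_rot: [179.9, -0.0, 89.1]
ft_force: [-0.6, -0.3, 3.2]
width: 0.0377
grip_force: 40.0
```

```bash
python3 jog.py '[-0.005,0,0,0,-0.008,0,0,0,-0.008,0,0,0,-0.008,0,0,0,-0.008,0,0,0,-0.01,0,0,0,-0.01,0,0,0,-0.01,0,0,0,-0.01,0,0,0,-0.01,0,0,0]'
python3 jog.py '[-0.01,0,0,0,-0.01,0,0,0,-0.01,0,0,0,-0.01,0,0,0,-0.01,0,0,0,-0.01,0,0,0,-0.01,0,0,0,-0.01,0,0,0,-0.01,0,0,0,-0.01,0,0,0]'
python3 jog.py '[-0.008,0,0,0,-0.006,0,0,0,-0.004,0,0,0,-0.003,0,0,0,-0.002,0,0,0,0,0,0,0,0,0,0,0]'
```

```text
time: 61.88
eef_pos: [0.5469, 0.1702, 0.041]
tcp_rot: [180.0, -0.1, 89.2]
ft_force: [0.5, 4.6, 5.2]
width: 0.0378
grip_force: 40.0
time: 63.12
eef_pos: [0.545, 0.0704, 0.0409]
tcp_rot: [180.0, -0.2, 89.2]
ft_force: [0.5, 6.3, 6.3]
width: 0.0375
grip_force: 40.0
time: 64.0
eef_pos: [0.5447, 0.047, 0.0409]
tcp_rot: [180.0, -0.1, 89.2]
ft_force: [0.1, 4.8, 7.7]
width: 0.0376
grip_force: 40.0
```

```bash
python3 jog.py '[-0.002,0,0,0,-0.001,0,0,0,-0.001,0,0,0,0,0,0,0,0,0,0,0]'
python3 - <<'E'
from h import *
# look for the tray and parts through the cabinet pane
s=cam("scene");t=cam("top");a=-.0196;ca,sa=np.cos(a),np.sin(a)
for n,c in(("s",s),("t",t)):
  cv2.imwrite(f"pics/cab_{n}.png",c["img"][:,:,::-1])
  hsv=cv2.cvtColor(c["img"],cv2.COLOR_RGB2HSV);m=((hsv[...,1]>70)&(hsv[...,0]>10)&(hsv[...,0]<30)&(hsv[...,2]>40)).astype(np.uint8)
  k,l,st,ce=cv2.connectedComponentsWithStats(m)
  def P(x,y,z):x-=.0;return proj(c,[.5419+ca*x-sa*y,-.1176+sa*x+ca*y,z]).round(1)
  for r,(x,y) in dict(S=(-.029,.029),M=(-.029,-.029),A=(.029,.029),B=(.029,-.029)).items():print(n,r,P(x,y-.193,.025),P(x,y-.193,.05))
  lo=P(-.07,-.1,.0);
  for i in range(1,k):
    if st[i,4]>12 and abs(ce[i]-P(0,-.193,.03)).max()<60:print("  blob",st[i],ce[i].round(1))
E
```

```text
time: 64.62
eef_pos: [0.5446, 0.046, 0.0409]
tcp_rot: [-180.0, -0.3, 89.2]
ft_force: [0.3, 9.7, 7.4]
width: 0.0379
grip_force: 40.0
s S [410.8 340.7] [412.6 334.2]
s M [434.  358.8] [436.2 352.5]
s A [428.1 323.4] [430.1 316.8]
s B [451.1 340.6] [453.5 334.1]
t S [420.6 248.8] [422.2 247.2]
t M [441.8 249.8] [443.7 248.2]
t A [420.9 228.1] [422.5 226.1]
t B [442.  229.1] [443.9 227.1]
  blob [383 294  12   4  13] [388.2 295.2]
```

Run:
```python
import cv2,numpy as np
for n,b,pts in(("s","scene0",dict(S=(411,338),M=(435,356),A=(429,320),B=(452,338))),("t","top0",dict(S=(421,248),M=(443,249),A=(421,227),B=(443,228)))):
  x=cv2.imread(f"pics/cab_{n}.png");y=cv2.imread(f"pics/{b}.png")
  h=cv2.cvtColor(x,cv2.COLOR_BGR2HSV)
  print(n,{k:(x[v-1:v+2,u-1:u+2].mean((0,1)).round(0).tolist(),y[v-1:v+2,u-1:u+2].mean((0,1)).round(0).tolist()) for k,(u,v) in pts.items()})
  x0,y0,w,hh=(385,300,90,80) if n=="s" else (408,210,62,60)
  d=np.abs(x[y0:y0+hh,x0:x0+w].astype(int)-y[y0:y0+hh,x0:x0+w]).sum(2)
  print("changed",(d>60).sum()); ys,xs=np.where(d>60); print(xs.min()+x0,xs.max()+x0,ys.min()+y0,ys.max()+y0)
  c=x[y0:y0+hh,x0:x0+w].astype(int);m=(c[...,2]-c[...,0]>25).astype(np.uint8)
  k,l,st,ce=cv2.connectedComponentsWithStats(m);print([(st[i].tolist(),(ce[i]+[x0,y0]).round(1).tolist()) for i in range(1,k) if st[i,4]>8])
```

```text
s {'S': ([166.0, 174.0, 183.0], [228.0, 225.0, 224.0]), 'M': ([185.0, 182.0, 185.0], [235.0, 233.0, 233.0]), 'A': ([154.0, 169.0, 181.0], [237.0, 234.0, 235.0]), 'B': ([170.0, 185.0, 196.0], [236.0, 233.0, 233.0])}
changed 2266
387 474 300 372
[([40, 12, 11, 19, 78], [430.1, 320.3]), ([35, 19, 4, 5, 9], [421.4, 321.1]), ([60, 29, 15, 14, 145], [452.3, 335.4]), ([60, 43, 7, 4, 11], [447.9, 344.5]), ([0, 68, 14, 12, 87], [389.3, 375.4]), ([85, 75, 5, 5, 15], [472.7, 377.7])]
t {'S': ([112.0, 121.0, 133.0], [193.0, 187.0, 190.0]), 'M': ([164.0, 158.0, 162.0], [193.0, 187.0, 189.0]), 'A': ([118.0, 129.0, 143.0], [193.0, 188.0, 191.0]), 'B': ([135.0, 152.0, 167.0], [193.0, 186.0, 189.0])}
changed 1782
408 455 210 261
[([30, 14, 10, 9, 73], [442.6, 228.0])]
```

The parts show through the pane at their predicted spots: A (430,320), B (452,335). The tray is fully in, so I'll draw the rod out.

```bash
python3 jog.py '[0.008,0,0,0,0.015,0,0,0,0.02,0,0,0,0.02,0,0,0,0.02,0,0,0,0.02,0,0,0,0.02,0,0,0,0.02,0,0,0,0.02,0,0,0,0.02,0,0,0]'
python3 jog.py '[0.015,0,0,0,0.008,0,0,0,0.005,0,0,0,0.003,0,0,0,0.002,0,0,0,0,0,0,0,0,0,0,0]'
```

```text
time: 65.97
eef_pos: [0.5478, 0.2213, 0.0409]
tcp_rot: [-180.0, 0.3, 89.0]
ft_force: [-0.4, -2.7, 7.6]
width: 0.0376
grip_force: 40.0
time: 66.85
eef_pos: [0.5484, 0.2547, 0.0409]
tcp_rot: [-180.0, 0.2, 89.1]
ft_force: [-1.2, -1.5, 7.6]
width: 0.0376
grip_force: 40.0
```

```bash
python3 jog.py '[0.002,0,0,0,0.002,0,0,0,0.001,0,0,0,0,0,0,0,0,0,0,0]'
python3 jog.py '[0,0,0,0,0,0,0,0,0,0,0,0]' 0.065
python3 jog.py '[0,0,-0.04,0,0,0,-0.05,0,0,0,-0.05,0,0,0,-0.05,0,0,0,-0.045,0,0,0,0,-10,0,0,0,-10,0,0,0,-10,0,0,0,-10,0,0,0,-10]'
python3 jog.py '[0,0,0,-10,0,0,0,-10,0,0,0,-10,0,0,0,-10,0,-0.04,0,0,0,-0.05,0,0,0,-0.05,0,0,0,-0.05,0,0,0,-0.05,0,0,0,-0.05,0,0]'
python3 jog.py '[0,-0.05,0,0,0,-0.05,0,0,0,-0.05,0,0,0,-0.04,0,0,0,0,0,0,0,0,0,0]'
python3 -c "
from h import *
tool([.5395,-.228,.202])"
```

```text
time: 67.47
eef_pos: [0.5484, 0.2562, 0.0409]
tcp_rot: [-179.9, 0.5, 89.0]
ft_force: [-1.5, -5.9, 8.9]
width: 0.0376
grip_force: 40.0
time: 67.85
eef_pos: [0.5476, 0.2627, 0.0398]
tcp_rot: [-179.9, 0.0, 89.1]
ft_force: [-0.0, 0.3, -0.4]
width: 0.0621
grip_force: 0.0
time: 69.1
eef_pos: [0.5478, 0.2629, 0.275]
tcp_rot: [-179.9, -0.0, 139.5]
ft_force: [-0.1, 0.7, -0.1]
width: 0.0652
grip_force: 0.0
time: 70.35
eef_pos: [0.5433, -0.0286, 0.2753]
tcp_rot: [-180.0, -0.0, 179.1]
ft_force: [0.6, 0.1, -0.2]
width: 0.0649
grip_force: 0.0
time: 71.1
eef_pos: [0.5408, -0.2157, 0.2751]
tcp_rot: [179.9, -0.0, 179.2]
ft_force: [-0.6, 0.2, 0.4]
width: 0.0651
grip_force: 0.0
tool delta [ 0.0011 -0.0125  0.0731] now [ 0.5408 -0.2157  0.2751] [ 1.7991e+02 -4.0000e-02  1.7919e+02]
```

```bash
python3 jog.py '[0.001,-0.0125,0,0,0,0,0.03,0,0,0,0.025,0,0,0,0.017,0,0,0,0,0,0,0,0,0]'
python3 jog.py '[0,0,0,0,0,0,0,0,0,0,0,0,0,0,0,0,0,0,0,0,0,0,0,0,0,0,0,0]' 0 30
python3 jog.py '[0,0,0.006,0,0,0,0.01,0,0,0,0.01,0,0,0,0.01,0,0,0,0.01,0,0,0,0.008,0,0,0,0.006,0,0,0,0.005,0,0,0,0.002,0,0,0,0,0]'
python3 jog.py '[0,0,0.001,0,0,0,0.001,0,0,0,0,0]'
```

```text
time: 71.85
eef_pos: [0.5402, -0.2295, 0.2044]
tcp_rot: [-180.0, 0.1, 179.2]
ft_force: [0.5, -0.1, -0.2]
width: 0.0651
grip_force: 0.0
time: 72.72
eef_pos: [0.5396, -0.2281, 0.2034]
tcp_rot: [179.9, -0.0, 179.2]
ft_force: [-1.2, 3.3, 1.2]
width: 0.0111
grip_force: 30.0
time: 73.97
eef_pos: [0.5397, -0.2282, 0.1383]
tcp_rot: [179.9, 0.0, 179.2]
ft_force: [-3.5, 7.2, 14.3]
width: 0.0108
grip_force: 30.0
time: 74.35
eef_pos: [0.5397, -0.2282, 0.1382]
tcp_rot: [179.9, 0.1, 179.2]
ft_force: [-7.3, 9.0, 24.3]
width: 0.011
grip_force: 30.0
```

```bash
python3 jog.py '[0,0,0,0,0,0,0,0,0,0,0,0]' 0.06
python3 jog.py '[0,0,-0.03,0,0,0,-0.04,0,0,0,-0.04,0,0,0,-0.03,0,0.03,0.05,0,0,0.02,0.05,0,0,0,0.05,0,0,0,0.05,0,0,0,0,0,0,0,0,0,0]'
python3 - <<'E'
from h import *
s=cam("scene")
for n,p in dict(gate=[.5397,-.2286,.142],lid=[.4779,-.1166,.114],rod=[.5492,.2553,.045]).items():
  u=proj(s,p);x0,y0=(u-22).astype(int);g=cv2.cvtColor(s["img"],cv2.COLOR_RGB2GRAY)[y0:y0+44,x0:x0+44];m=(g<50).astype(np.uint8)
  k,l,st,ce=cv2.connectedComponentsWithStats(m);print(n,u.round(1),[(st[i].tolist(),(ce[i]+[x0,y0]).round(1)) for i in range(1,k) if st[i,4]>30])
c=s["img"][300:380,385:475].astype(int);m=(c[...,0]-c[...,2]>25).astype(np.uint8)
k,l,st,ce=cv2.connectedComponentsWithStats(m);print([(st[i,4],(ce[i]+[385,300]).round(1)) for i in range(1,k) if st[i,4]>8])
E
```

```text
time: 74.72
eef_pos: [0.5392, -0.2309, 0.1337]
tcp_rot: [-179.9, -0.0, 179.0]
ft_force: [-0.8, -0.2, -0.3]
width: 0.0363
grip_force: 0.0
time: 75.97
eef_pos: [0.4927, -0.03, 0.2741]
tcp_rot: [-179.9, -0.0, 179.1]
ft_force: [0.3, 0.4, -0.9]
width: 0.06
grip_force: 0.0
gate [406.9 283.2] [([10, 9, 30, 26, 169], array([407.7, 282. ]))]
lid [341.9 278.2] [([14, 13, 19, 17, 110], array([341.1, 276.2]))]
rod [247.9 195.3] [([16, 16, 15, 13, 89], array([247.7, 195. ]))]
[(np.int32(70), array([430.2, 319.7])), (np.int32(10), array([423.7, 327. ])), (np.int32(140), array([452.4, 335.4])), (np.int32(11), array([447.6, 344.2])), (np.int32(87), array([389.4, 375.5])), (np.int32(15), array([472.7, 377.7]))]
```

The gate is down, the lid is shut, the rod is fully out, and the parts in the cabinet haven't moved. Handing in.

```bash
python3 -c "
from cell import manip, imaging
print(manip.job_done())"
```

```text
the job is handed in; nothing more can be done
None
```

The job is handed in: camera and force checks put all four parts upright in their rings with the tray in the cabinet, the rod drawn out and both doors shut; the hand-in returned no verdict.

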